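Ready the blow-off station: isolate, load the crate, re-aim the nozzle in its clamp

TASK

Get the blow-off station ready to dry the washed sockets. Before you touch the clamp, swing the air isolator handle to off, so that its hole lines up with the hole of the hasp tab for the padlock; then back off the clamp screw, by no more than half a turn, turn the loosened nozzle until its spout points at the middle of the crate, and tighten the screw firmly again with the nozzle upright in its V - do not wrench the nozzle round while it is clamped. Stand every socket upright in the crate, one to a cell, and leave the scraper, brush and tape measure where they lie.

Things in the scene. Friction and masses are not known exactly. Their poses are not given: they have to be found in the camera images.
- isolator: Air isolator: grey box fixed on the bench, face up, 90 x 70 mm and 45 mm tall, brass pipe stubs at both x ends, flat steel hasp tab sticking out at the top of its +y side. Origin: centre of its underside, z up; the handle turns about the vertical through the origin
- handle (a joint): isolator handle angle, rad: 0 = on (handle points along the isolator's +x), grows anticlockwise seen from above, 1.571 = off (handle along the isolator's +y, the two holes in line); it can overrun to 1.9 and stays where it is left (friction 0.12 N m)
- handle_grip (a point): on the handle's axis, mid-height of its black grip bar, 65 mm above the bench. Bar: 62 mm long (29 mm behind to 33 mm ahead of the axis), 14 mm wide, 53 to 75 mm above the bench; point x points along the handle to its hole. Grip across it, fingertips at least 2 mm over the box top (45 mm); the hasp tab's top is at 49 mm
- handle_hole (a point): centre of the 12 mm padlock hole in the steel plate at the handle's end, 45 mm from the axis
- hasp_hole (a point): centre of the 12 mm hole in the fixed hasp tab, 45 mm from the handle's axis on the isolator's +y side
- clamp: Pipe clamp fixed on the bench: base plate 70 (x) x 170 (y) mm, 10 mm thick; fixed steel V block 45 mm tall on the pipe's -y side, its top 55 mm above the bench; sliding jaw (top at 46 mm) on the +y side; screw housing 92 mm from the pipe's axis along +y. Origin: on the bench, under the axis that the pipe takes when pressed home in the V; z up
- jaw: the sliding jaw, moved by the screw along the clamp's y, 2 mm per rad; origin: lower middle of its pressing face
- screw (a joint): clamp screw angle, rad, anticlockwise seen from above = growing = looser. About 0 the jaw just touches the pipe; it starts tight, between -0.8 and -0.6, and presses with some 60 to 120 N per rad below 0. Clearance is 2 mm per rad above 0: 0.8 or more frees the pipe; -0.5 or less is firmly tight again (stops at -1.0 and 4.5; friction 0.18 N m, it stays where it is left)
- screw_grip (a point): centre of the screw's T-bar, 112 mm above the bench; the bar is 56 mm long (along the point's x axis), 12 mm wide and 20 mm tall, on the vertical screw axis
- nozzle: Blow-off nozzle, loose, held in the clamp, 0.35 kg: upright steel pipe, 28 mm diameter, foot on the clamp's base plate (10 mm over the bench); on top an aluminium head block, 36 mm along x, 24 mm along y, 84 to 116 mm above the foot; brass spout along +x to 54 mm from the axis, 100 mm above the foot. Origin: centre of the foot; z up, x along the spout (the way it blows)
- crate: Four-cell wooden crate fixed on the bench, 112 x 112 mm, 23 mm tall, floor 5 mm thick; 2 x 2 cells, each 50 x 50 mm, cell centres at x = -27 or 27 mm and y = -27 or 27 mm in its frame; walls 4 mm. Origin: centre of its underside, z up
- crate_mid (a point): middle of the crate, level with its rim (23 mm above the bench)
- socket_1: impact socket of dark steel, 0.2 kg, standing on its wide end: round, 40 mm in diameter up to 19 mm, then a neck 30 mm in diameter from 24 mm to its top at 42 mm (square drive hole on top). Origin: centre of its underside, z up. Two to four of the four are there (absent ones read None). It starts on the bench and belongs in the crate
- socket_2: impact socket of dark steel, 0.2 kg, standing on its wide end: round, 40 mm in diameter up to 19 mm, then a neck 30 mm in diameter from 24 mm to its top at 42 mm (square drive hole on top). Origin: centre of its underside, z up. Two to four of the four are there (absent ones read None). It starts on the bench and belongs in the crate
- socket_3: impact socket of dark steel, 0.2 kg, standing on its wide end: round, 40 mm in diameter up to 19 mm, then a neck 30 mm in diameter from 24 mm to its top at 42 mm (square drive hole on top). Origin: centre of its underside, z up. Two to four of the four are there (absent ones read None). It starts on the bench and belongs in the crate
- socket_4: impact socket of dark steel, 0.2 kg, standing on its wide end: round, 40 mm in diameter up to 19 mm, then a neck 30 mm in diameter from 24 mm to its top at 42 mm (square drive hole on top). Origin: centre of its underside, z up. Two to four of the four are there (absent ones read None). It starts on the bench and belongs in the crate
- scraper: flat scraper with a red handle, 68 x 210 x 18 mm, bystander, loose, not to be disturbed; origin: centre of its underside
- brush: small brush, 25 x 66 x 12 mm, bystander, loose, not to be disturbed; origin: centre of its underside
- tape_measure: yellow tape measure, 35 x 70 x 66 mm, bystander, loose, not to be disturbed; origin: centre of its underside
Mind the look-alikes: they are no part of the job. What is shaped like the socket_2 but blue or red is not meant.

How it is judged (in metres and radians):
On the way, in this order (a step that is already met when the one before it is completed fails the run):
1. isolator handle off, its hole in line with the hasp hole (horizontal distance between handle_hole and hasp_hole below 0.004 m), for 0.2 s.
2. clamp screw backed off so that the jaw is clear of the pipe (value of joint screw above 0.4 rad and contact force between jaw and nozzle below 5 N and horizontal distance between handle_hole and hasp_hole below 0.004 m), for 0.2 s.
3. nozzle turned in the loosened clamp to point at the middle of the crate (value of joint screw above 0.2 rad and y of crate_mid in the frame of nozzle between -0.025 and 0.025 m and x of crate_mid in the frame of nozzle above 0.05 m), for 0.2 s.
4. clamp tight again on the nozzle (contact force between jaw and nozzle above 15 N and y of crate_mid in the frame of nozzle between -0.025 and 0.025 m and x of crate_mid in the frame of nozzle above 0.05 m), for 0.2 s.
At the end, for the whole second after the job is handed in: Handle hole within 4 mm of hasp hole; jaw presses the nozzle with over 15 N; nozzle upright (0.08 rad), foot within 6 mm of its place, spout line within 25 mm of the crate's middle and towards it; every socket upright (0.15 rad) on the floor of its own cell, at rest (all of step 4 and horizontal distance between handle_hole and hasp_hole below 0.004 m and horizontal distance between nozzle and clamp below 0.006 m and angle between nozzle's own z axis and vertical below 0.08 rad and z of socket_1 in the frame of crate between 0.001 and 0.011 m and x of socket_1 in the frame of crate between -0.04 and 0.04 m and y of socket_1 in the frame of crate between -0.04 and 0.04 m and angle between each of socket_1, socket_2, socket_3, socket_4's own z axis and vertical below 0.15 rad and linear speed of each of socket_1, socket_2, socket_3, socket_4, nozzle below 0.02 m/s and z of socket_2 in the frame of crate between 0.001 and 0.011 m and x of socket_2 in the frame of crate between -0.04 and 0.04 m and y of socket_2 in the frame of crate between -0.04 and 0.04 m and z of socket_3 in the frame of crate between 0.001 and 0.011 m and x of socket_3 in the frame of crate between -0.04 and 0.04 m and y of socket_3 in the frame of crate between -0.04 and 0.04 m and z of socket_4 in the frame of crate between 0.001 and 0.011 m and x of socket_4 in the frame of crate between -0.04 and 0.04 m and y of socket_4 in the frame of crate between -0.04 and 0.04 m); the robot touches nothing.
It fails at once if clamp screw backed off by more than about half a turn (reading over 3.0) (value of joint screw above 3 rad).
It fails at once if nozzle wrenched (fingers press on it with over 12 N) while the clamp is tight (contact force between the fingers and nozzle above 12 N and value of joint screw below -0.2 rad).
It fails at once if scraper, brush or tape measure knocked more than 4 cm away (distance of any of scraper, brush, tape_measure from where it was at the start of the episode above 0.04 m).
Of socket_1, socket_2, socket_3, socket_4 only 2 to 4 are there at a start; the rules pass over those that are not, and their reading is None.
At some moment in a run one of socket_1, socket_2, socket_3, socket_4 may be knocked a few centimetres aside while the robot is not near it.
Once in a run the grip may slacken for a moment while it holds something.
It also fails if it takes over 210 s, if anything falls off the work surface, if the arm or the gripper's body presses on something with over 40 N, if the wrist force passes 120 N, or if a joint passes its speed limit or range.

ROBOT

A 7-joint arm with a two-finger parallel gripper is mounted at the origin on a cart in front of the work surface, level with it; the furniture and walls round the work are solid. World frame = base frame: x ahead of the robot, y to its left, z up, the work surface at z = 0. Lengths are in mm, angles in rad, forces in N, time in s.
With the tool pointing down it reaches from about 425 to 1025 mm from the base axis. Payload 9.4 kg.
Tool frame: the origin (TCP) lies at the very end of the fingers, on their centre line; the grasp point (between the pads) lies 19 mm behind it (r.hold_point_z is the distance from the TCP to the grasp point, in mm); z points along the fingers, y is the direction in which the jaws open and shut (so a half turn about z gives the same grasp; the last joint's range is limited). The gripper opens to 93 mm and grips with 3 to 60 N. Pads are 15 mm wide; open, the fingers measure 128 mm over their backs; the gripper's body (75 mm by 188 mm) begins 65 mm behind the grasp point.
Start: joints at [1.114, 0.599, -0.003, 1.599, 0.002, 0.943, -0.08], TCP at [268.773, -673.339, 218.618] pointing down, gripper open.
Joint ranges: [-2.57, 2.57], [-0.35, 1.97], [-1.29, 1.29], [0.11, 2.56], [-1.05, 4.19], [0.11, 1.86], [-2.63, 2.63]. Speed limits (rad/s): [2.22, 2.22, 3.01, 3.01, 3.14, 3.14, 3.14].

INTERFACE

Orientations are given as a unit quaternion [w, x, y, z].
In Python, from bench import r gives the robot as it stands. The module is installed in compiled form; this text tells all that it offers.
- The arm moves only by the tool carry_out, never from a script. Its argument "rows" is a list of rows, each an object of numbers: "dx", "dy", "dz": the shift along the tool's x, y, z in m; "yaw": the turn about the tool's z in rad; "fingers": the closure, from -1 (fully open) to 1 (shut). In form: [{"dx": .., "dy": .., "dz": .., "yaw": .., "fingers": ..}, ...]. A call has 1 to 5 rows; each row shifts and turns the commanded pose from where the row before left it, along the tool's axes as they then stand; what a row does not reach is not made up. A row lasts 1/12 s, in which the tool goes at most 41.7 mm and 7.16 degrees, less where a joint would pass 70% of its speed; a pose out of reach is approached as far as the arm can. A call with a gripper value outside its range is refused whole. The fingers move at their own pace and stop on an object; "force" is the grip in N (left out, the last holds). Time passes only in rows, so rows that do not move let the fingers close. It gives the time, the measured TCP pose, the force and the opening at its end, in the units of the state.
- r.read_state(): the state, without advancing time (a new reading comes with each control period).
- r.get_image(name): name is "scene" or "top" or "wrist"; returns the picture (400x640x3 uint8, red, green, blue); there is no depth.
- r.camera_info(name): a dict with "vfov" (degrees; the focal length in pixels is half the picture's height over the tangent of half this angle, whatever the lens; pixels are square), "cx", "cy" (the principal point, pixels), "rvec" (rotation vector, rad) and "tvec" (3), from world to camera coordinates, as OpenCV has them; the wrist camera has in their place "T_tool_cam" (4x4, takes a point from camera to tool coordinates, whose origin is the TCP and whose axes are the flange's). Camera axes: x right, y down, z forward; pixel columns grow to the right and rows downward; lengths in mm; the calibration is good to about 2 mm. The wrist camera is an equidistant fisheye: a pixel r from the principal point sees the ray r / f radians off the axis. A picture is of the moment at which its call begins: read the wrist's pose just before it. camera_info takes no time and is no camera call.
- r.close_job(): hands the job in, once; it reports no verdict.
The state is a dict: "time_s": time; "qpos": joint angles; "joint_vel": joint speeds; "tau": joint torques, N m; "position": TCP position; "tool_rot": TCP orientation; "ft_force": force on the tool from outside, world axes, zero at the start; "ft_torque": the same for the moment, N m; "width": finger opening in mm.
Only numpy, scipy, OpenCV 4.12 (cv2) and the standard library are available. Lean on these libraries where they do the work, as an engineer would, in place of code of your own. Each camera call takes 0.05 s, during which the arm holds its last target. There are 200 camera calls.

## Working session

There is one attempt and no reset: what is moved stays moved. The work goes in short steps, Python scripts to look and compute and a tool call to move; the robot and the scene stay as the last step left them, time stands still between calls to the robot, and variables do not carry over. Pictures are saved under pics/ and viewed, about 12 in all and at most 16, crops included, and the job is handed in when it is done.

Besides the shell and the picture viewer there is one more tool, called after "Call:" as name(argument=value, ...), one argument or row to a line, values as JSON. carry_out: Moves the arm, as the interface text tells. Its arguments: {"type":"object","properties":{"rows":{"type":"array"},"force":{"type":"number"}},"required":["rows"]}

```bash
mkdir -p pics; ls; python3 - <<'E'
from bench import r
import cv2
s=r.read_state();print(s)
for n in("scene","top"):
    im=r.get_image(n);cv2.imwrite(f"pics/{n}0.png",im[:,:,::-1]);print(n,r.camera_info(n))
print(r.camera_info("wrist"),r.hold_point_z)
E
```

```text
pics
{'time_s': 0.0, 'qpos': array([ 1.11432163,  0.60012413, -0.0025748 ,  1.60011378,  0.0018179 ,
        0.94289582, -0.07978472]), 'joint_vel': array([-0.00168594, -0.00020701, -0.00159466,  0.00090669,  0.00082133,
       -0.00077361,  0.00072797]), 'tau': array([ 7.12653200e-04, -7.65066147e+01,  1.49793092e+00, -2.52347606e+01,
       -5.24467311e-02,  1.68761378e-02,  1.13774745e-04]), 'position': array([ 268.58488279, -672.89652098,  217.76598315]), 'tool_rot': array([-7.39510797e-04,  9.82014798e-01,  1.88802396e-01, -2.12444570e-04]), 'ft_force': array([ 0.56198987,  0.11673425, -0.60646935]), 'ft_torque': array([ 0.01687587,  0.01834564, -0.00200945]), 'width': 92.90848437632667}
scene {'vfov': 43.18730572817021, 'cx': 316.6555314662334, 'cy': 203.62967220497399, 'rvec': array([ 0.60329995, -2.47510637,  1.37313234]), 'tvec': array([378.95760253, 313.82214676, 753.44647493])}
top {'vfov': 53.06635615570107, 'cx': 318.75056811715893, 'cy': 200.5739071843588, 'rvec': array([ 2.10514665, -2.1709726 ,  0.13679531]), 'tvec': array([-180.81649018,  555.56568229,  943.20300557])}
{'vfov': 65.70646984690485, 'cx': 324.90862270630134, 'cy': 195.91081389831112, 'T_tool_cam': array([[ 1.29013628e-04, -9.63067629e-01, -2.69259586e-01,
         7.60398212e+01],
       [ 9.99999826e-01, -3.07520214e-05,  5.89133647e-04,
         9.60738376e-01],
       [-5.75655822e-04, -2.69259616e-01,  9.63067458e-01,
        -1.65386904e+02],
       [ 0.00000000e+00,  0.00000000e+00,  0.00000000e+00,
         1.00000000e+00]])} 18.8
```

View pics/top0.png

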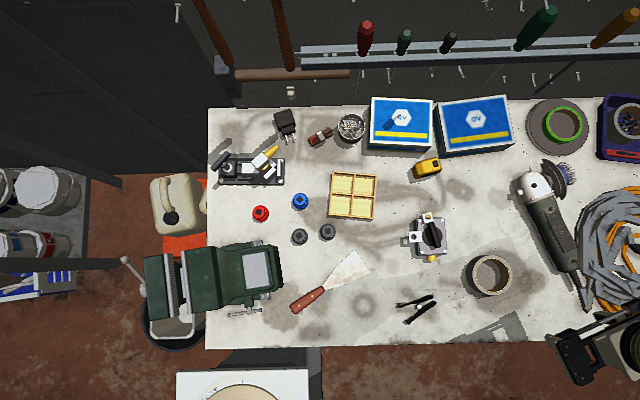

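View pics/scene0.png

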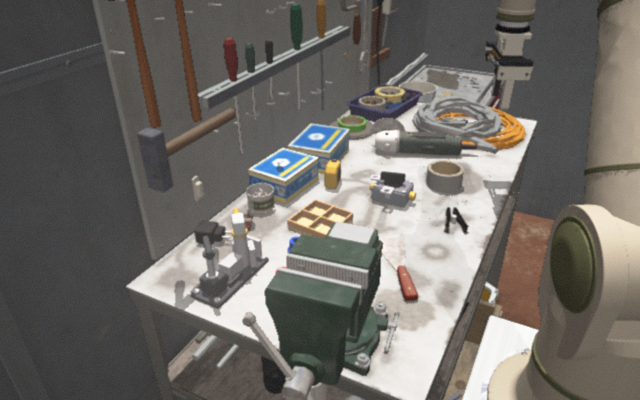

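Seen in the top picture: dark sockets at (300,236) and (327,231), look-alikes red (260,213) and blue (300,201), crate (352,195), isolator (429,237) and clamp (250,170). The tape is at (428,167) and the scraper at (330,285).

```bash
cat > h.py <<'E'
import numpy as np,cv2
from bench import r
from scipy.spatial.transform import Rotation as R
def cam(n):
    c=r.camera_info(n);f=200/np.tan(np.radians(c['vfov']/2));return c,f
def p2w(n,u,v,z,st=None):
    c,f=cam(n)
    a=(np.array([u,v],float)-[c['cx'],c['cy']])/f
    if n=='wrist':
        th=np.hypot(*a);k=np.sin(th)/th if th>1e-9 else 1
        d=np.array([a[0]*k,a[1]*k,np.cos(th)])
        T=np.array(c['T_tool_cam']);q=st['tool_rot'];Rt=R.from_quat([q[1],q[2],q[3],q[0]]).as_matrix()
        o=st['position']+Rt@T[:3,3];d=Rt@T[:3,:3]@d
    else:
        M=cv2.Rodrigues(c['rvec'])[0];o=-M.T@c['tvec'];d=M.T@np.array([a[0],a[1],1])
    return o+d*(z-o[2])/d[2]
def w2p(n,p,st=None):
    c,f=cam(n);p=np.asarray(p,float)
    if n=='wrist':
        T=np.array(c['T_tool_cam']);q=st['tool_rot'];Rt=R.from_quat([q[1],q[2],q[3],q[0]]).as_matrix()
        x=T[:3,:3].T@(Rt.T@(p-st['position'])-T[:3,3]);rr=np.hypot(x[0],x[1]);th=np.arctan2(rr,x[2]);return np.array([c['cx'],c['cy']])+f*th*x[:2]/rr
    x=cv2.Rodrigues(c['rvec'])[0]@p+c['tvec'];return np.array([c['cx'],c['cy']])+f*x[:2]/x[2]
def yaw(st):
    q=st['tool_rot'];m=R.from_quat([q[1],q[2],q[3],q[0]]).as_matrix();return np.arctan2(m[1,0],m[0,0]),m
def rel(st,x,y,z,ang=None):
    """tool-frame shift in m to world TCP x,y,z; and yaw row total for tool x heading ang"""
    a,m=yaw(st);d=m.T@(np.array([x,y,z])-st['position'])/1000
    out=d.round(4).tolist()
    if ang is not None: out.append(round(float(-((ang-a+np.pi)%(2*np.pi)-np.pi)),3))
    return out
def bright(im,g=0.6): return (255*(im/255.)**g).astype(np.uint8)
def grab(name,out,box=None,s=1):
    st=r.read_state();im=r.get_image(name);cv2.imwrite('pics/raw_'+out,im[:,:,::-1])
    if box: im=im[box[1]:box[3],box[0]:box[2]]
    im=cv2.resize(im,None,fx=s,fy=s,interpolation=cv2.INTER_CUBIC)
    cv2.imwrite('pics/'+out,bright(im)[:,:,::-1]);return st
E
python3 - <<'E'
from h import *
c,f=cam('top');M=cv2.Rodrigues(c['rvec'])[0];print('top o',-M.T@c['tvec'])
im=cv2.imread('pics/top0.png')[100:280,200:470]
cv2.imwrite('pics/crop1.png',bright(cv2.resize(im,None,fx=2.95,fy=2.95,interpolation=cv2.INTER_CUBIC)))
for n,u,v,z in [('s1',300,236,42),('s2',327,231,42),('red',260,213,42),('blue',300,201,42),('crate',352,195,23),('iso',429,237,65),('clamp',250,170,10)]: print(n,p2w('top',u,v,z).round())
E
```

```text
top o [ 407.82383336 -212.3850949  1009.72869257]
s1 [ 464. -150.   42.]
s2 [ 474. -216.   42.]
red [523. -54.  42.]
blue [ 550. -152.   42.]
crate [ 563. -281.   23.]
iso [ 451. -454.   65.]
clamp [639. -24.  10.]
```

View pics/crop1.png

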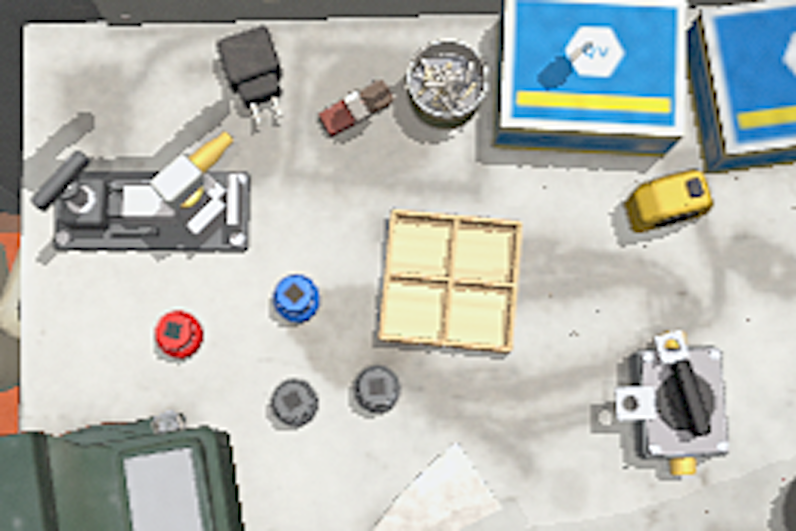

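```bash
python3 - <<'E'
from h import *
C=lambda u,v:(200+u/2.95,100+v/2.95)
for n,u,v,z in [('bar0',675,368,75),('bar1',702,432,75),('hhole',672,345,51),('hasp',631,403,49),('stub+',672,338,25),('stub-',683,468,25),('tbar a',85,155,122),('tbar b',40,203,122),('head',180,180,126),('spout',228,138,110)]: print(n,p2w('top',*C(u,v),z).round())
for c in [(393,210),(522,218),(512,352),(381,340)]: print('crate',p2w('top',*C(*c),23).round())
for c in [(72,240),(248,250),(248,172)]: print('base',p2w('top',*C(*c),10).round())
print(rel(r.read_state(),448,-455,218,0.2))
E
```

```text
bar0 [ 479. -453.   75.]
bar1 [ 429. -470.   75.]
hhole [ 500. -458.   51.]
hasp [ 454. -422.   49.]
stub+ [ 508. -465.   25.]
stub- [ 401. -466.   25.]
tbar a [655.   4. 122.]
tbar b [618.  38. 122.]
head [632. -71. 126.]
spout [ 668. -106.  110.]
crate [ 625. -236.   23.]
crate [ 615. -345.   23.]
crate [ 501. -331.   23.]
crate [ 514. -222.   23.]
base [611.  42.  10.]
base [ 597. -110.   10.]
base [ 666. -112.   10.]
[0.2474, -0.1359, 0.0, 0.18]
```

Call:
carry_out(
  rows=[
    {"dx": 0.035, "dy": -0.02, "yaw": 0.03, "fingers": -1},
    {"dx": 0.036, "dy": -0.019, "yaw": 0.03, "fingers": -1},
    {"dx": 0.036, "dy": -0.019, "yaw": 0.03, "fingers": -1},
    {"dx": 0.036, "dy": -0.019, "yaw": 0.03, "fingers": -1},
    {"dx": 0.036, "dy": -0.019, "yaw": 0.03, "fingers": -1},
  ],
)

```text
validation failed for argument at $.ro...
```

Call:
carry_out(
  rows=[
    {"dx": 0.035, "dy": -0.015, "yaw": 0.03, "fingers": -1},
    {"dx": 0.025, "dy": -0.008, "yaw": 0.0, "fingers": -1},
    {"fingers": -1},
    {"fingers": -1},
  ],
)

```text
validation failed for argument at $.ro...
```

```bash
python3 - <<'E'
from h import *
st=grab('wrist','w1.png');print(st['position'],yaw(st)[0],w2p('wrist',[451,-458,75],st))
E
```

```text
[ 268.63283337 -672.94236798  217.85570862] 0.37988944359603877 [201.74417742 -35.46532015]
```

View pics/w1.png

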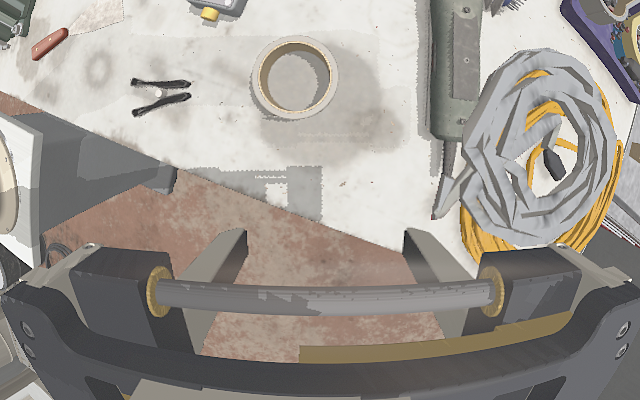

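The moves were refused because each row needs all five keys; that view only shows bench to the right of the isolator.

Call:
carry_out(
  rows=[
    {"dx": 0.035, "dy": -0.02, "dz": 0.0, "yaw": 0.03, "fingers": -1},
    {"dx": 0.036, "dy": -0.019, "dz": 0.0, "yaw": 0.03, "fingers": -1},
    {"dx": 0.036, "dy": -0.019, "dz": 0.0, "yaw": 0.03, "fingers": -1},
    {"dx": 0.036, "dy": -0.019, "dz": 0.0, "yaw": 0.03, "fingers": -1},
    {"dx": 0.036, "dy": -0.019, "dz": 0.0, "yaw": 0.03, "fingers": -1},
  ],
)

```text
time_s: 0.57
position: [409.1, -524.5, 218.5]
tool_rot: [-0.0, 0.994, 0.114, -0.0]
ft_force: [1.3, -1.4, 0.3]
width: 92.7
```

Call:
carry_out(
  rows=[
    {"dx": 0.035, "dy": -0.015, "dz": 0.0, "yaw": 0.03, "fingers": -1},
    {"dx": 0.025, "dy": -0.008, "dz": 0.0, "yaw": 0.0, "fingers": -1},
    {"dx": 0.0, "dy": 0.0, "dz": 0.0, "yaw": 0.0, "fingers": -1},
    {"dx": 0.0, "dy": 0.0, "dz": 0.0, "yaw": 0.0, "fingers": -1},
  ],
)

```text
time_s: 0.9
position: [463.7, -489.2, 218.2]
tool_rot: [-0.0, 0.995, 0.102, -0.0]
ft_force: [-0.1, -0.9, 0.4]
width: 93.0
```

```bash
python3 - <<'E'
from h import *
st=grab('wrist','w2.png');print(st['position'],yaw(st)[0],w2p('wrist',[451,-458,75],st))
E
```

```text
[ 463.65312014 -489.1605433   218.23344273] 0.20368277407867402 [292.17555984 192.21227053]
```

View pics/w2.png

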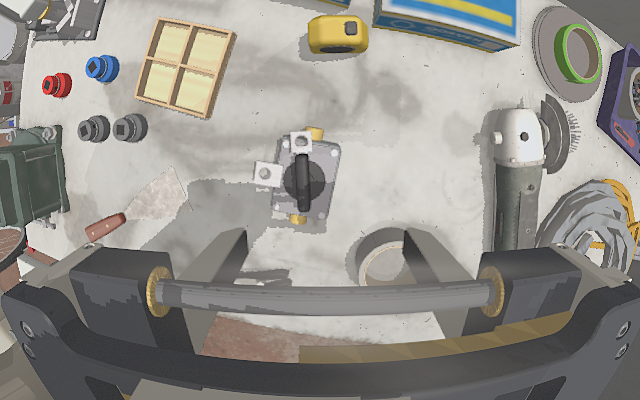

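Isolator seen at (303,180): bar from (302,155) to (304,210), handle hole at about (302,144), hasp hole (264,174). Two dark sockets at (93,128) and (130,125) next to the red and blue ones.

```bash
python3 - <<'E'
from h import *
st=r.read_state()
im=cv2.imread('pics/raw_w2.png')[115:245,225:375]
cv2.imwrite('pics/crop2.png',cv2.resize(im,None,fx=5,fy=5,interpolation=cv2.INTER_CUBIC))
for n,u,v,z in [('b0',302,155,75),('b1',304,211,75),('hh',302,144,52),('hasp',264,174,49),('stub+',314,133,25),('stub-',297,218,25)]: print(n,p2w('wrist',u,v,z,st).round())
for n,u,v in [('s1',93,128),('s2',130,125)]: print(n,p2w('wrist',u,v,42,st).round())
E
```

```text
b0 [ 489. -462.   75.]
b1 [ 431. -475.   75.]
hh [ 498. -459.   52.]
hasp [ 456. -423.   49.]
stub+ [ 510. -469.   25.]
stub- [ 404. -468.   25.]
s1 [ 474. -170.   42.]
s2 [ 485. -237.   42.]
```

View pics/crop2.png

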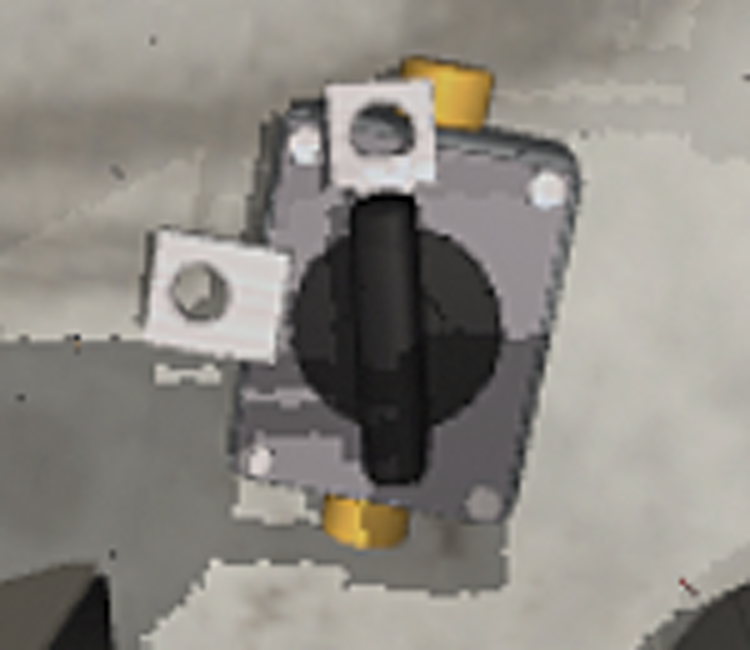

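```bash
python3 - <<'E'
from h import *
st=r.read_state()
C=lambda u,v:(225+u/5,115+v/5)
P={}
for n,u,v,z in [('c1',305,145,45),('c2',548,190,45),('c3',485,503,45),('c4',260,460,45),('hh',382,130,51),('hasp',200,290,49),('disc',400,330,52),('b0',384,200,75),('b1',394,482,75)]: P[n]=p2w('wrist',*C(u,v),z,st);print(n,P[n].round(1))
print((P['c1']+P['c2']+P['c3']+P['c4'])/4)
a=lambda p:np.arctan2(p[1],p[0])
print('box yaw',a(P['c1']-P['c4']),a(P['c2']-P['c3']),a(P['c1']-P['c2'])-np.pi/2,'bar',a(P['b0']-P['b1']))
c=(P['c1']+P['c2']+P['c3']+P['c4'])/4
print('hasp',a(P['hasp']-c)-np.pi/2,np.hypot(*(P['hasp']-c)[:2]),'hh',a(P['hh']-c),np.hypot(*(P['hh']-c)[:2]))
E
```

```text
c1 [ 493.3 -441.4   45. ]
c2 [ 494.  -495.9   45. ]
c3 [ 419.9 -496.6   45. ]
c4 [ 419.7 -443.6   45. ]
hh [ 500.5 -457.9   51. ]
hasp [ 457.5 -424.2   49. ]
disc [ 458. -470.   52.]
b0 [ 489.2 -462.2   75. ]
b1 [ 431.  -475.1   75. ]
[ 456.71744899 -469.38312146   45.        ]
box yaw 0.02891920999833097 0.010412854747567098 0.011175208394850644 bar 0.21820193602599358
hasp -0.01826366484154618 45.14261126970002 hh 0.2574496471919985 45.24183580950284
```

```bash
python3 - <<'E'
from h import *
st=r.read_state();print(rel(st,457,-469.5,52,0.24))
E
```

```text
[-0.0004, -0.0216, 0.1663, -0.039]
```

Call:
carry_out(
  rows=[
    {"dx": 0.0, "dy": -0.0216, "dz": 0.035, "yaw": -0.039, "fingers": -1},
    {"dx": 0.0, "dy": 0.0, "dz": 0.04, "yaw": 0.0, "fingers": -1},
    {"dx": 0.0, "dy": 0.0, "dz": 0.04, "yaw": 0.0, "fingers": -1},
    {"dx": 0.0, "dy": 0.0, "dz": 0.035, "yaw": 0.0, "fingers": -1},
    {"dx": 0.0, "dy": 0.0, "dz": 0.015, "yaw": 0.0, "fingers": -0.5},
  ],
)

```text
time_s: 1.37
position: [453.9, -469.6, 49.2]
tool_rot: [-0.002, 0.993, 0.118, -0.002]
ft_force: [-0.5, 0.5, 0.9]
width: 89.3
```

Call:
carry_out(
  rows=[
    {"dx": 0.0, "dy": 0.0, "dz": 0.0, "yaw": 0.0, "fingers": 0.5},
    {"dx": 0.0, "dy": 0.0, "dz": 0.0, "yaw": 0.0, "fingers": 1},
    {"dx": 0.0, "dy": 0.0, "dz": 0.0, "yaw": 0.0, "fingers": 1},
    {"dx": 0.0, "dy": 0.0, "dz": 0.0, "yaw": 0.0, "fingers": 1},
    {"dx": 0.0, "dy": 0.0, "dz": 0.0, "yaw": 0.0, "fingers": 1},
  ],
  force=30,
)

```text
time_s: 1.78
position: [457.3, -470.4, 54.3]
tool_rot: [0.001, 0.993, 0.119, 0.0]
ft_force: [0.3, -0.1, 0.2]
width: 57.3
```

Call:
carry_out(
  rows=[
    {"dx": 0.0, "dy": 0.0, "dz": 0.0, "yaw": 0.0, "fingers": 1},
    {"dx": 0.0, "dy": 0.0, "dz": 0.0, "yaw": 0.0, "fingers": 1},
    {"dx": 0.0, "dy": 0.0, "dz": 0.0, "yaw": 0.0, "fingers": 1},
    {"dx": 0.0, "dy": 0.0, "dz": 0.0, "yaw": 0.0, "fingers": 1},
    {"dx": 0.0, "dy": 0.0, "dz": 0.0, "yaw": 0.0, "fingers": 1},
  ],
  force=55,
)

```text
time_s: 2.2
position: [457.7, -469.6, 53.7]
tool_rot: [0.0, 0.993, 0.119, 0.0]
ft_force: [-0.8, -0.4, 0.1]
width: 24.0
```

Call:
carry_out(
  rows=[
    {"dx": 0.0, "dy": 0.0, "dz": 0.0, "yaw": 0.0, "fingers": 1},
    {"dx": 0.0, "dy": 0.0, "dz": 0.0, "yaw": 0.0, "fingers": 1},
    {"dx": 0.0, "dy": 0.0, "dz": 0.0, "yaw": 0.0, "fingers": 1},
    {"dx": 0.0, "dy": 0.0, "dz": 0.0, "yaw": -0.06, "fingers": 1},
    {"dx": 0.0, "dy": 0.0, "dz": 0.0, "yaw": -0.1, "fingers": 1},
  ],
  force=55,
)

```text
time_s: 2.62
position: [457.0, -466.6, 53.5]
tool_rot: [-0.002, 0.98, 0.2, -0.001]
ft_force: [-3.1, 8.1, 5.5]
width: 13.5
```

```bash
python3 - <<'E'
from h import *
st=r.read_state();print(st['width'],st['position'],yaw(st)[0],st['ft_torque'],st['qpos'])
E
```

```text
13.462551623323458 [ 456.9514926  -466.55080769   53.51377226] 0.401944341863707 [ 1.85366968  0.55980437 -0.20163666] [ 0.72787471  0.71537119 -0.02833622  1.88352727  0.0332341   0.54793863
 -0.49082937]
```

Call:
carry_out(
  rows=[
    {"dx": 0.0, "dy": 0.0, "dz": 0.0, "yaw": -0.115, "fingers": 1},
    {"dx": 0.0, "dy": 0.0, "dz": 0.0, "yaw": -0.12, "fingers": 1},
    {"dx": 0.0, "dy": 0.0, "dz": 0.0, "yaw": -0.12, "fingers": 1},
    {"dx": 0.0, "dy": 0.0, "dz": 0.0, "yaw": -0.12, "fingers": 1},
    {"dx": 0.0, "dy": 0.0, "dz": 0.0, "yaw": -0.12, "fingers": 1},
  ],
)

```text
time_s: 3.03
position: [457.1, -466.8, 53.5]
tool_rot: [-0.002, 0.877, 0.48, -0.0]
ft_force: [-1.0, 8.1, 5.3]
width: 13.5
```

Call:
carry_out(
  rows=[
    {"dx": 0.0, "dy": 0.0, "dz": 0.0, "yaw": -0.12, "fingers": 1},
    {"dx": 0.0, "dy": 0.0, "dz": 0.0, "yaw": -0.12, "fingers": 1},
    {"dx": 0.0, "dy": 0.0, "dz": 0.0, "yaw": -0.12, "fingers": 1},
    {"dx": 0.0, "dy": 0.0, "dz": 0.0, "yaw": -0.12, "fingers": 1},
    {"dx": 0.0, "dy": 0.0, "dz": 0.0, "yaw": -0.08, "fingers": 1},
  ],
)

```text
time_s: 3.45
position: [457.3, -466.8, 53.5]
tool_rot: [-0.002, 0.71, 0.704, 0.001]
ft_force: [-1.6, 8.3, 4.3]
width: 13.5
```

Call:
carry_out(
  rows=[
    {"dx": 0.0, "dy": 0.0, "dz": 0.0, "yaw": 0.0, "fingers": 1},
    {"dx": 0.0, "dy": 0.0, "dz": 0.0, "yaw": 0.0, "fingers": 1},
  ],
)

```text
time_s: 3.62
position: [457.3, -466.8, 53.5]
tool_rot: [-0.002, 0.712, 0.702, 0.001]
ft_force: [-1.3, 8.2, 5.0]
width: 13.6
```

```bash
python3 - <<'E'
from h import *
st=r.read_state();print(st['width'],st['position'],yaw(st)[0],st['ft_force'],st['ft_torque'],st['qpos'])
E
```

```text
13.574146672050032 [ 457.31271975 -466.81009873   53.51363338] 1.5558133109927499 [-1.2791197   8.15748094  5.0118408 ] [1.72719102 0.36109792 0.11717606] [ 0.929335    0.73687924 -0.34225064  1.86932777  0.40305558  0.60713251
  0.31873522]
```

Call:
carry_out(
  rows=[
    {"dx": 0.0, "dy": 0.0, "dz": 0.0, "yaw": 0.0, "fingers": -1},
    {"dx": 0.0, "dy": 0.0, "dz": 0.0, "yaw": 0.0, "fingers": -1},
    {"dx": 0.0, "dy": 0.0, "dz": 0.0, "yaw": 0.0, "fingers": -1},
    {"dx": 0.0, "dy": 0.0, "dz": -0.02, "yaw": 0.0, "fingers": -1},
    {"dx": 0.0, "dy": 0.0, "dz": -0.04, "yaw": 0.0, "fingers": -1},
  ],
)

```text
time_s: 4.03
position: [455.5, -468.3, 110.0]
tool_rot: [-0.004, 0.713, 0.701, -0.0]
ft_force: [-0.6, -0.7, 0.4]
width: 42.5
```

Call:
carry_out(
  rows=[
    {"dx": 0.0, "dy": 0.0, "dz": -0.04, "yaw": 0.0, "fingers": -1},
    {"dx": 0.0, "dy": 0.0, "dz": -0.04, "yaw": 0.0, "fingers": -1},
    {"dx": 0.03, "dy": 0.0, "dz": -0.04, "yaw": 0.0, "fingers": -1},
    {"dx": 0.03, "dy": 0.0, "dz": -0.02, "yaw": 0.0, "fingers": -1},
    {"dx": 0.0, "dy": 0.0, "dz": 0.0, "yaw": 0.0, "fingers": -1},
  ],
)

```text
time_s: 4.45
position: [461.5, -410.4, 252.3]
tool_rot: [0.003, 0.712, 0.703, 0.001]
ft_force: [1.6, 1.3, -0.8]
width: 75.3
```

Call:
carry_out(
  rows=[
    {"dx": 0.0, "dy": 0.0, "dz": 0.0, "yaw": 0.0, "fingers": -1},
    {"dx": 0.0, "dy": 0.0, "dz": 0.0, "yaw": 0.0, "fingers": -1},
    {"dx": 0.0, "dy": 0.0, "dz": 0.0, "yaw": 0.0, "fingers": -1},
  ],
)

```text
time_s: 4.7
position: [457.8, -415.5, 245.9]
tool_rot: [-0.001, 0.714, 0.701, -0.0]
ft_force: [-0.1, 0.2, -0.3]
width: 91.9
```

```bash
python3 - <<'E'
from h import *
st=grab('wrist','w3.png');print(st['position'],yaw(st)[0],st['joint_vel'].round(3))
u,v=w2p('wrist',[457,-445,50],st).astype(int);print(u,v)
im=cv2.imread('pics/w3.png')[max(v-60,0):v+60,u-80:u+80]
cv2.imwrite('pics/crop3.png',cv2.resize(im,None,fx=5,fy=5,interpolation=cv2.INTER_CUBIC))
print('hasp predicted at', (w2p('wrist',[457.5,-424.3,49],st)-[u-80,max(v-60,0)])*5)
E
```

```text
[ 457.82939154 -415.54642867  245.86011891] 1.552515727857258 [ 0.003  0.013 -0.003 -0.001 -0.002  0.003 -0.001]
323 198
hasp predicted at [402.99021706 216.11463437]
```

View pics/crop3.png

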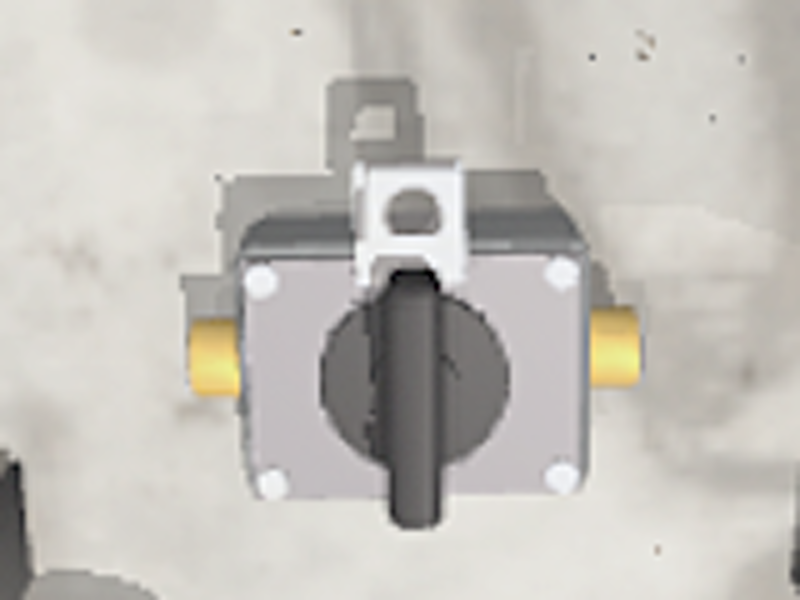

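Handle hole sits on the hasp hole (crop (413,212)), handle and tab in line to about 1–1.5 mm. Next the clamp.

```bash
python3 - <<'E'
from h import *
st=r.read_state();print(rel(st,632,-20,290,2.2),st['qpos'])
print(w2p('scene',[730,-115,0]),w2p('scene',[636,21,112]))
E
```

```text
[0.3986, 0.1668, -0.0443, -0.647] [ 0.95800709  0.47690272 -0.45667262  1.80379017  0.2570372   0.92151174
  0.37018439]
[221.99132325 242.90272994] [211.54717676 246.33239009]
```

Call:
carry_out(
  rows=[
    {"dx": 0.03, "dy": 0.012, "dz": -0.01, "yaw": 0.0, "fingers": -1},
    {"dx": 0.038, "dy": 0.016, "dz": -0.01, "yaw": 0.0, "fingers": -1},
    {"dx": 0.038, "dy": 0.016, "dz": -0.01, "yaw": 0.0, "fingers": -1},
    {"dx": 0.038, "dy": 0.016, "dz": -0.01, "yaw": 0.0, "fingers": -1},
    {"dx": 0.038, "dy": 0.016, "dz": -0.005, "yaw": 0.0, "fingers": -1},
  ],
)

```text
time_s: 5.17
position: [537.4, -235.3, 291.4]
tool_rot: [-0.0, 0.714, 0.7, -0.0]
ft_force: [1.2, -0.3, -0.4]
width: 93.0
```

Call:
carry_out(
  rows=[
    {"dx": 0.038, "dy": 0.016, "dz": 0.0, "yaw": 0.0, "fingers": -1},
    {"dx": 0.038, "dy": 0.016, "dz": 0.0, "yaw": 0.0, "fingers": -1},
    {"dx": 0.038, "dy": 0.016, "dz": 0.0, "yaw": 0.0, "fingers": -1},
    {"dx": 0.038, "dy": 0.016, "dz": 0.0, "yaw": 0.0, "fingers": -1},
    {"dx": 0.035, "dy": 0.014, "dz": 0.0, "yaw": 0.0, "fingers": -1},
  ],
)

```text
time_s: 5.58
position: [618.7, -48.7, 290.2]
tool_rot: [-0.001, 0.713, 0.701, -0.0]
ft_force: [0.4, -1.3, -0.7]
width: 93.3
```

Call:
carry_out(
  rows=[
    {"dx": 0.025, "dy": 0.013, "dz": 0.0, "yaw": -0.1, "fingers": -1},
    {"dx": 0.0, "dy": 0.0, "dz": 0.0, "yaw": -0.12, "fingers": -1},
    {"dx": 0.0, "dy": 0.0, "dz": 0.0, "yaw": -0.12, "fingers": -1},
    {"dx": 0.0, "dy": 0.0, "dz": 0.0, "yaw": -0.12, "fingers": -1},
    {"dx": 0.0, "dy": 0.0, "dz": 0.0, "yaw": -0.12, "fingers": -1},
  ],
)

```text
time_s: 6.0
position: [631.5, -26.0, 289.9]
tool_rot: [-0.001, 0.48, 0.877, -0.0]
ft_force: [-0.8, -0.0, -0.6]
width: 93.0
```

Call:
carry_out(
  rows=[
    {"dx": 0.0, "dy": 0.0, "dz": 0.0, "yaw": -0.06, "fingers": -1},
    {"dx": 0.0, "dy": 0.0, "dz": 0.0, "yaw": 0.0, "fingers": -1},
    {"dx": 0.0, "dy": 0.0, "dz": 0.0, "yaw": 0.0, "fingers": -1},
    {"dx": 0.0, "dy": 0.0, "dz": 0.0, "yaw": 0.0, "fingers": -1},
  ],
)

```text
time_s: 6.33
position: [631.4, -26.0, 290.7]
tool_rot: [-0.001, 0.458, 0.889, -0.0]
ft_force: [-0.8, 0.5, -0.4]
width: 92.9
```

```bash
python3 - <<'E'
from h import *
st=grab('wrist','w4.png');print(st['position'],yaw(st)[0],st['qpos'],st['joint_vel'].round(3))
print(w2p('wrist',[636,21,122],st))
E
```

```text
[631.38566924 -26.03648748 290.69484791] 2.190742081981632 [ 0.40906097  0.49376307 -0.68754527  1.71230926  0.35086021  1.06325421
  0.22657422] [-0.005 -0.007  0.    -0.     0.003 -0.002  0.007]
[352.76704413 146.52022047]
```

View pics/w4.png

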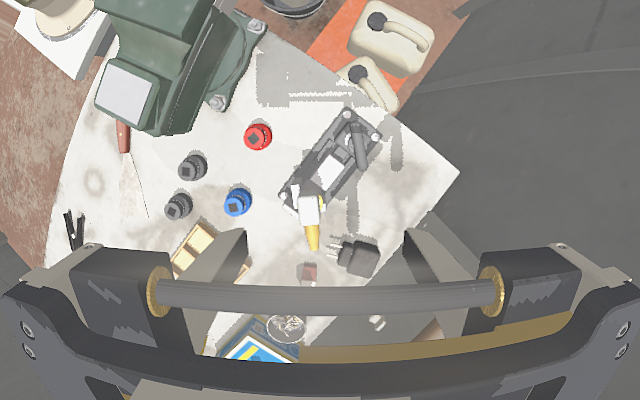

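T-bar at about (357,147), nozzle head (308,208) with spout to (313,245); two dark sockets at (192,167) and (178,206), red and blue ones beside them.

```bash
python3 - <<'E'
import cv2
im=cv2.imread('pics/w4.png')[95:265,150:395]
cv2.imwrite('pics/crop4.png',cv2.resize(im,None,fx=3.2,fy=3.2,interpolation=cv2.INTER_CUBIC))
E
```

```text
(no output)
```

View pics/crop4.png

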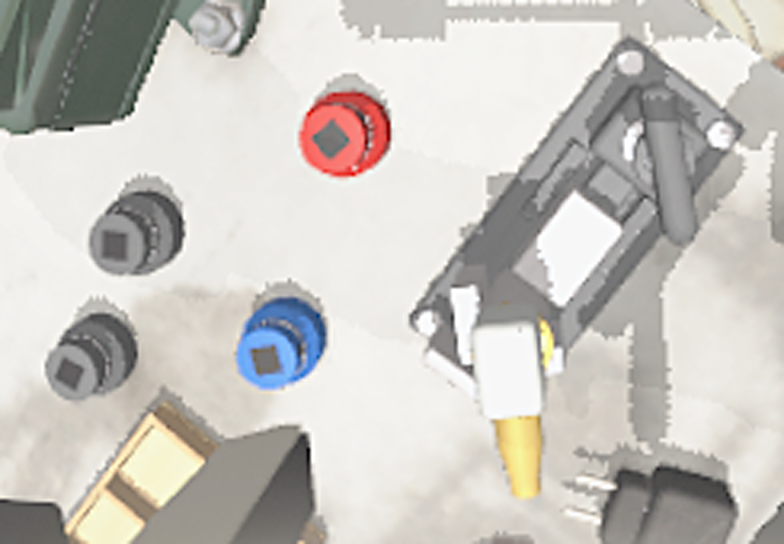

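```bash
python3 - <<'E'
from h import *
st=r.read_state()
C=lambda u,v:(150+u/3.2,95+v/3.2)
P={}
for n,u,v,z in [('t0',658,92,120),('t1',686,241,120),('k1',630,62,12),('k2',722,133,12),('k3',427,322,12),('k4',555,360,12),('h1',478,322,126),('h2',540,320,126),('h3',545,410,126),('h4',487,415,126),('tip',525,495,110),('s1',115,243,42),('s2',70,372,42)]: P[n]=p2w('wrist',*C(u,v),z,st);print(n,P[n].round(1))
t=P['t1']-P['t0'];print('T',(P['t0']+P['t1'])/2,np.hypot(*t[:2]),np.arctan2(-t[1],-t[0])%(2*np.pi))
hc=(P['h1']+P['h2']+P['h3']+P['h4'])/4;d=P['h4']-P['h1']+P['h3']-P['h2'];print('head',hc,np.arctan2(d[1],d[0]),'tip',np.arctan2(*(P['tip']-hc)[[1,0]]),np.hypot(*(P['tip']-hc)[:2]))
for b,a in(('k1','k3'),('k2','k4')):
  d=P[b]-P[a];print('clamp y',np.arctan2(d[1],d[0]),np.hypot(*d[:2]))
E
```

```text
t0 [624.   43.1 120. ]
t1 [662.6   7.4 120. ]
k1 [617.1  49.3  12. ]
k2 [669.4  48.2  12. ]
k3 [ 610.9 -102.5   12. ]
k4 [670.4 -82.7  12. ]
h1 [619.9 -56.9 126. ]
h2 [637.  -43.8 126. ]
h3 [657.6 -69.9 126. ]
h4 [641.9 -83.6 126. ]
tip [ 675.  -108.2  110. ]
s1 [ 469.8 -147.1   42. ]
s2 [ 479.4 -216.9   42. ]
T [643.32975669  25.2407792  120.        ] 52.520888570708955 2.395598653392347
head [639.12439078 -63.57767302 126.        ] -0.8915507534813855 tip -0.8941965204017323 57.236136354404685
clamp y 1.5298414175616508 151.898050389148
clamp y 1.5780500503004815 130.94297366408247
```

```bash
python3 - <<'E'
from h import *
st=r.read_state();print(rel(st,643,25,96,2.395))
E
```

```text
[0.0345, 0.0391, 0.1949, -0.204]
```

Call:
carry_out(
  rows=[
    {"dx": 0.0175, "dy": 0.0195, "dz": 0.02, "yaw": 0.0, "fingers": -1},
    {"dx": 0.017, "dy": 0.0195, "dz": 0.025, "yaw": -0.1, "fingers": -1},
    {"dx": 0.0, "dy": 0.0, "dz": 0.035, "yaw": -0.104, "fingers": -1},
    {"dx": 0.0, "dy": 0.0, "dz": 0.035, "yaw": 0.0, "fingers": -1},
    {"dx": 0.0, "dy": 0.0, "dz": 0.03, "yaw": 0.0, "fingers": -1},
  ],
)

```text
time_s: 6.8
position: [642.5, 25.6, 144.3]
tool_rot: [-0.0, 0.363, 0.932, -0.0]
ft_force: [0.2, -0.0, -0.1]
width: 92.9
```

Call:
carry_out(
  rows=[
    {"dx": 0.0, "dy": 0.0, "dz": 0.03, "yaw": 0.0, "fingers": -1},
    {"dx": 0.0, "dy": 0.0, "dz": 0.02, "yaw": 0.0, "fingers": 0},
    {"dx": 0.0, "dy": 0.0, "dz": 0.0, "yaw": 0.0, "fingers": 1},
    {"dx": 0.0, "dy": 0.0, "dz": 0.0, "yaw": 0.0, "fingers": 1},
    {"dx": 0.0, "dy": 0.0, "dz": 0.0, "yaw": 0.0, "fingers": 1},
  ],
  force=50,
)

```text
time_s: 7.22
position: [643.7, 25.7, 97.7]
tool_rot: [0.001, 0.364, 0.932, 0.0]
ft_force: [0.0, -0.7, 0.9]
width: 70.8
```

Call:
carry_out(
  rows=[
    {"dx": 0.0, "dy": 0.0, "dz": 0.0, "yaw": 0.0, "fingers": 1},
    {"dx": 0.0, "dy": 0.0, "dz": 0.0, "yaw": 0.0, "fingers": 1},
    {"dx": 0.0, "dy": 0.0, "dz": 0.0, "yaw": 0.0, "fingers": 1},
    {"dx": 0.0, "dy": 0.0, "dz": 0.0, "yaw": 0.0, "fingers": 1},
    {"dx": 0.0, "dy": 0.0, "dz": 0.0, "yaw": 0.0, "fingers": 1},
  ],
  force=55,
)

```text
time_s: 7.63
position: [643.1, 25.1, 96.9]
tool_rot: [0.0, 0.363, 0.932, 0.0]
ft_force: [0.0, -1.0, 0.1]
width: 37.8
```

Call:
carry_out(
  rows=[
    {"dx": 0.0, "dy": 0.0, "dz": 0.0, "yaw": 0.0, "fingers": 1},
    {"dx": 0.0, "dy": 0.0, "dz": 0.0, "yaw": 0.0, "fingers": 1},
    {"dx": 0.0, "dy": 0.0, "dz": 0.0, "yaw": 0.0, "fingers": 1},
  ],
  force=55,
)

```text
time_s: 7.88
position: [642.0, 24.2, 96.4]
tool_rot: [-0.001, 0.364, 0.932, -0.001]
ft_force: [-2.6, -2.8, 5.2]
width: 22.1
```

```bash
python3 - <<'E'
from h import *
st=r.read_state();print(st['width'],st['position'],yaw(st)[0],st['ft_force'],st['ft_torque'],st['qpos'])
E
```

```text
22.054487429016625 [641.97529711  24.19176544  96.37087801] 2.397312406987378 [-2.56824847 -2.75744812  5.20457954] [-0.74962851  0.74294004  0.02057248] [ 0.26135609  0.71801966 -0.6081751   1.86529707  0.58830944  0.74738631
  0.14897711]
```

Call:
carry_out(
  rows=[
    {"dx": 0.0, "dy": -0.005, "dz": 0.0, "yaw": 0.0, "fingers": 1},
    {"dx": 0.0, "dy": 0.0, "dz": 0.0, "yaw": 0.0, "fingers": 1},
    {"dx": 0.0, "dy": 0.0, "dz": 0.0, "yaw": 0.0, "fingers": 1},
    {"dx": 0.0, "dy": 0.0, "dz": 0.0, "yaw": 0.0, "fingers": 1},
  ],
)

```text
time_s: 8.22
position: [641.7, 24.2, 96.8]
tool_rot: [0.001, 0.363, 0.932, 0.003]
ft_force: [6.9, 5.7, -5.6]
width: 22.1
```

```bash
python3 - <<'E'
from h import *
st=r.read_state();print(st['width'],st['position'],yaw(st)[0],st['ft_force'],st['ft_torque'],st['qpos'],yaw(st)[1].T@st['ft_force'])
E
```

```text
22.109857306600325 [641.66515415  24.23326948  96.8018551 ] 2.399175054921711 [ 6.8724289   5.65830508 -5.57997688] [ 1.22555969 -1.35682336 -0.05503721] [ 0.26664015  0.71560967 -0.61086803  1.87108451  0.5891889   0.73638422
  0.15127253] [-1.23635424  8.77970611  5.6365793 ]
```

The 22 mm stop means the tips closed on the hub under the T-bar; I open a bit, rise 8 mm and regrip.

Call:
carry_out(
  rows=[
    {"dx": 0.0, "dy": 0.0035, "dz": 0.0, "yaw": 0.0, "fingers": -0.2},
    {"dx": 0.0, "dy": 0.0, "dz": 0.0, "yaw": 0.0, "fingers": -0.2},
    {"dx": 0.0, "dy": 0.0, "dz": -0.008, "yaw": 0.0, "fingers": 1},
    {"dx": 0.0, "dy": 0.0, "dz": 0.0, "yaw": 0.0, "fingers": 1},
    {"dx": 0.0, "dy": 0.0, "dz": 0.0, "yaw": 0.0, "fingers": 1},
  ],
)

```text
time_s: 8.63
position: [642.1, 24.0, 105.0]
tool_rot: [0.0, 0.364, 0.932, 0.0]
ft_force: [0.0, 0.0, -0.9]
width: 20.2
```

Call:
carry_out(
  rows=[
    {"dx": 0.0, "dy": 0.0, "dz": 0.0, "yaw": 0.0, "fingers": 1},
    {"dx": 0.0, "dy": 0.0, "dz": 0.0, "yaw": 0.0, "fingers": 1},
    {"dx": 0.0, "dy": 0.0, "dz": 0.0, "yaw": 0.0, "fingers": 1},
    {"dx": 0.0, "dy": 0.0, "dz": 0.0, "yaw": 0.0, "fingers": 1},
  ],
)

```text
time_s: 8.97
position: [642.0, 24.1, 104.6]
tool_rot: [0.0, 0.363, 0.932, -0.0]
ft_force: [-0.1, -0.8, 3.0]
width: 11.2
```

```bash
python3 - <<'E'
from h import *
st=r.read_state();print(st['width'],st['position'],yaw(st)[0],st['ft_force'],st['ft_torque'],st['qpos'],yaw(st)[1].T@st['ft_force'])
E
```

```text
11.174875642665572 [641.97857928  24.09033376 104.56427382] 2.3976905792658716 [-0.104392   -0.83139055  2.96444332] [-0.04846689 -0.14406102 -0.07489808] [ 0.26808684  0.70797589 -0.61653522  1.86203054  0.57921352  0.75767654
  0.15764104] [-0.48694058 -0.68223803 -2.9643671 ]
```

Call:
carry_out(
  rows=[
    {"dx": 0.0, "dy": 0.0, "dz": 0.0, "yaw": -0.12, "fingers": 1},
    {"dx": 0.0, "dy": 0.0, "dz": 0.0, "yaw": -0.12, "fingers": 1},
    {"dx": 0.0, "dy": 0.0, "dz": 0.0, "yaw": -0.12, "fingers": 1},
    {"dx": 0.0, "dy": 0.0, "dz": 0.0, "yaw": -0.12, "fingers": 1},
    {"dx": 0.0, "dy": 0.0, "dz": 0.0, "yaw": -0.12, "fingers": 1},
  ],
)

```text
time_s: 9.38
position: [642.6, 25.4, 104.6]
tool_rot: [0.001, 0.069, 0.998, 0.001]
ft_force: [2.7, 4.3, -1.6]
width: 11.4
```

Call:
carry_out(
  rows=[
    {"dx": 0.0, "dy": 0.0, "dz": 0.0, "yaw": -0.12, "fingers": 1},
    {"dx": 0.0, "dy": 0.0, "dz": 0.0, "yaw": -0.12, "fingers": 1},
    {"dx": 0.0, "dy": 0.0, "dz": 0.0, "yaw": -0.12, "fingers": 1},
    {"dx": 0.0, "dy": 0.0, "dz": 0.0, "yaw": -0.12, "fingers": 1},
    {"dx": 0.0, "dy": 0.0, "dz": 0.0, "yaw": -0.12, "fingers": 1},
  ],
)

```text
time_s: 9.8
position: [642.4, 26.9, 104.6]
tool_rot: [0.001, -0.23, 0.973, 0.002]
ft_force: [1.4, 8.3, -3.3]
width: 11.4
```

Call:
carry_out(
  rows=[
    {"dx": 0.0, "dy": 0.0, "dz": 0.0, "yaw": -0.12, "fingers": 1},
    {"dx": 0.0, "dy": 0.0, "dz": 0.0, "yaw": -0.12, "fingers": 1},
    {"dx": 0.0, "dy": 0.0, "dz": 0.0, "yaw": -0.12, "fingers": 1},
    {"dx": 0.0, "dy": 0.0, "dz": 0.0, "yaw": -0.12, "fingers": 1},
    {"dx": 0.0, "dy": 0.0, "dz": 0.0, "yaw": -0.12, "fingers": 1},
  ],
)

```text
time_s: 10.22
position: [641.3, 28.0, 104.6]
tool_rot: [0.001, -0.507, 0.862, 0.003]
ft_force: [-2.9, 11.8, -1.2]
width: 11.8
```

Call:
carry_out(
  rows=[
    {"dx": 0.0, "dy": 0.0, "dz": 0.0, "yaw": 0.0, "fingers": 1},
    {"dx": 0.0, "dy": 0.0, "dz": 0.0, "yaw": 0.0, "fingers": 1},
    {"dx": 0.0, "dy": 0.0, "dz": 0.0, "yaw": 0.0, "fingers": 1},
  ],
)

```text
time_s: 10.47
position: [641.3, 28.1, 104.6]
tool_rot: [0.001, -0.505, 0.863, 0.003]
ft_force: [-0.8, 10.6, -0.3]
width: 11.5
```

```bash
python3 - <<'E'
from h import *
st=r.read_state();print(st['width'],st['position'],yaw(st)[0]%6.283,st['ft_force'],st['ft_torque'],st['qpos'],yaw(st)[1].T@st['ft_force'])
E
```

```text
11.47688420787573 [641.30418698  28.0554305  104.60429746] 4.200822667681296 [-0.82066259 10.58731073 -0.28266274] [2.17602294 0.25275451 0.17752314] [ 0.49353173  0.87087757 -1.05426678  1.84878908  0.90718901  0.99565698
  1.66944663] [-8.8297366   5.89594222  0.34373068]
```

Call:
carry_out(
  rows=[
    {"dx": 0.0, "dy": 0.0, "dz": 0.0, "yaw": 0.0, "fingers": -1},
    {"dx": 0.0, "dy": 0.0, "dz": 0.0, "yaw": 0.0, "fingers": -1},
    {"dx": 0.0, "dy": 0.0, "dz": -0.02, "yaw": 0.0, "fingers": -1},
    {"dx": 0.0, "dy": 0.0, "dz": -0.035, "yaw": 0.0, "fingers": -1},
    {"dx": 0.0, "dy": 0.0, "dz": -0.035, "yaw": 0.12, "fingers": -1},
  ],
)

```text
time_s: 10.88
position: [641.0, 23.1, 193.8]
tool_rot: [-0.002, -0.452, 0.892, 0.001]
ft_force: [0.6, -0.4, -0.2]
width: 40.2
```

Call:
carry_out(
  rows=[
    {"dx": 0.0, "dy": 0.0, "dz": -0.035, "yaw": 0.12, "fingers": -1},
    {"dx": 0.0, "dy": 0.0, "dz": -0.035, "yaw": 0.12, "fingers": -1},
    {"dx": 0.0, "dy": 0.0, "dz": 0.0, "yaw": 0.12, "fingers": -1},
    {"dx": 0.0, "dy": 0.0, "dz": 0.0, "yaw": 0.12, "fingers": -1},
    {"dx": 0.0, "dy": 0.0, "dz": 0.0, "yaw": 0.12, "fingers": -1},
  ],
)

```text
time_s: 11.3
position: [642.0, 23.2, 265.1]
tool_rot: [0.0, -0.164, 0.986, -0.001]
ft_force: [0.1, 0.5, -0.3]
width: 73.5
```

Call:
carry_out(
  rows=[
    {"dx": 0.0, "dy": 0.0, "dz": 0.0, "yaw": 0.12, "fingers": -1},
    {"dx": 0.0, "dy": 0.0, "dz": 0.0, "yaw": 0.12, "fingers": -1},
    {"dx": 0.0, "dy": 0.0, "dz": 0.0, "yaw": 0.12, "fingers": -1},
    {"dx": 0.0, "dy": 0.0, "dz": 0.0, "yaw": 0.12, "fingers": -1},
    {"dx": 0.0, "dy": 0.0, "dz": 0.0, "yaw": 0.12, "fingers": -1},
  ],
)

```text
time_s: 11.72
position: [641.7, 23.3, 264.3]
tool_rot: [-0.0, 0.135, 0.991, -0.0]
ft_force: [-0.6, 0.5, 0.1]
width: 92.7
```

Call:
carry_out(
  rows=[
    {"dx": 0.0, "dy": 0.0, "dz": 0.0, "yaw": 0.12, "fingers": -1},
    {"dx": 0.0, "dy": 0.0, "dz": 0.0, "yaw": 0.12, "fingers": -1},
    {"dx": 0.0, "dy": 0.0, "dz": 0.0, "yaw": 0.12, "fingers": -1},
    {"dx": 0.0, "dy": 0.0, "dz": 0.0, "yaw": 0.12, "fingers": -1},
    {"dx": 0.0, "dy": 0.0, "dz": 0.0, "yaw": 0.12, "fingers": -1},
  ],
)

```text
time_s: 12.13
position: [641.7, 23.4, 264.3]
tool_rot: [-0.0, 0.422, 0.907, -0.0]
ft_force: [0.5, 0.3, -0.0]
width: 93.4
```

```bash
python3 - <<'E'
from h import *
st=r.read_state();print(st['position'],yaw(st)[0]%6.283,rel(st,639,-66,240,2.25))
E
```

```text
[641.68998671  23.35825734 264.26878219] 2.2711165653907543 [-0.0666, -0.0596, 0.0243, 0.021]
```

```bash
python3 - <<'E'
from h import *
st=r.read_state();print(rel(st,638.5,-65.5,100,2.25))
E
```

```text
[-0.0658, -0.0596, 0.1643, 0.021]
```

Call:
carry_out(
  rows=[
    {"dx": -0.033, "dy": -0.03, "dz": 0.0, "yaw": 0.021, "fingers": -1},
    {"dx": -0.033, "dy": -0.03, "dz": 0.024, "yaw": 0.0, "fingers": -1},
    {"dx": 0.0, "dy": 0.0, "dz": 0.035, "yaw": 0.0, "fingers": -1},
    {"dx": 0.0, "dy": 0.0, "dz": 0.035, "yaw": 0.0, "fingers": -1},
    {"dx": 0.0, "dy": 0.0, "dz": 0.035, "yaw": 0.0, "fingers": -1},
  ],
)

```text
time_s: 12.55
position: [638.5, -56.1, 138.6]
tool_rot: [0.0, 0.429, 0.903, -0.0]
ft_force: [0.8, 0.1, -0.0]
width: 93.1
```

Call:
carry_out(
  rows=[
    {"dx": 0.0, "dy": 0.0, "dz": 0.02, "yaw": 0.0, "fingers": -1},
    {"dx": 0.0, "dy": 0.0, "dz": 0.014, "yaw": 0.0, "fingers": -0.3},
    {"dx": 0.0, "dy": 0.0, "dz": 0.0, "yaw": 0.0, "fingers": 0.1},
    {"dx": 0.0, "dy": 0.0, "dz": 0.0, "yaw": 0.0, "fingers": 0.1},
    {"dx": 0.0, "dy": 0.0, "dz": 0.0, "yaw": 0.0, "fingers": 0.1},
  ],
  force=15,
)

```text
time_s: 12.97
position: [639.7, -54.0, 107.1]
tool_rot: [0.001, 0.428, 0.904, 0.0]
ft_force: [0.6, -0.4, -0.3]
width: 70.9
```

```bash
python3 - <<'E'
from h import *
st=grab('wrist','w5.png',(180,120,480,345),2.66);print(st['position'],yaw(st)[0]%6.283,st['width'],st['ft_force'])
print(rel(st,638.5,-65.5,99,2.25))
E
```

```text
[639.65032573 -53.97366948 107.0825783 ] 2.256809228768711 70.91621338099044 [ 0.61947732 -0.37813263 -0.29816754]
[-0.0082, -0.0082, 0.0081, 0.007]
```

View pics/w5.png

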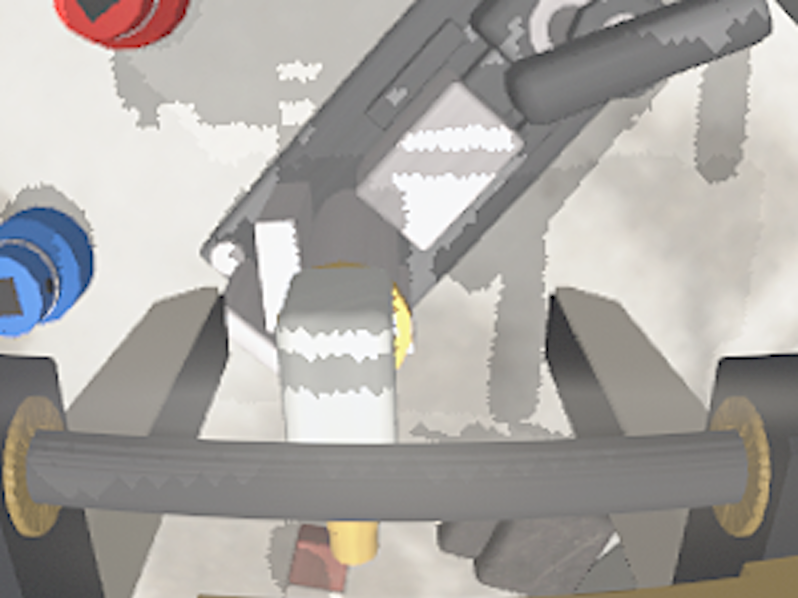

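The nozzle head is upright, about 10 mm to the left of the finger centre; the T-bar has turned. I correct and grip.

Call:
carry_out(
  rows=[
    {"dx": -0.008, "dy": -0.009, "dz": 0.0, "yaw": 0.007, "fingers": 0.1},
    {"dx": 0.0, "dy": 0.0, "dz": 0.008, "yaw": 0.0, "fingers": 0.3},
    {"dx": 0.0, "dy": 0.0, "dz": 0.0, "yaw": 0.0, "fingers": 0.5},
    {"dx": 0.0, "dy": 0.0, "dz": 0.0, "yaw": 0.0, "fingers": 1},
    {"dx": 0.0, "dy": 0.0, "dz": 0.0, "yaw": 0.0, "fingers": 1},
  ],
  force=15,
)

```text
time_s: 13.43
position: [636.7, -66.0, 97.7]
tool_rot: [-0.0, 0.431, 0.902, 0.0]
ft_force: [0.2, 0.8, -0.0]
width: 33.7
```

Call:
carry_out(
  rows=[
    {"dx": 0.0, "dy": 0.0, "dz": 0.0, "yaw": 0.0, "fingers": 1},
    {"dx": 0.0, "dy": 0.0, "dz": 0.0, "yaw": 0.0, "fingers": 1},
    {"dx": 0.0, "dy": 0.0, "dz": 0.0, "yaw": 0.0, "fingers": 1},
  ],
)

```text
time_s: 13.68
position: [636.8, -65.9, 97.7]
tool_rot: [-0.0, 0.431, 0.902, -0.0]
ft_force: [-1.1, -0.5, 0.3]
width: 24.3
```

```bash
python3 - <<'E'
from h import *
st=r.read_state();print(st['position'],yaw(st)[0]%6.283,st['width'],st['ft_force'],yaw(st)[1].T@st['ft_force'],st['ft_torque'])
E
```

```text
[636.76941183 -65.89220347  97.72621799] 2.249943737912388 24.271337554785628 [-1.13110651 -0.51183345  0.3328673 ] [ 0.31223593 -1.20165667 -0.33272515] [ 0.01298146  0.06148452 -0.02004022]
```

Call:
carry_out(
  rows=[
    {"dx": 0.0, "dy": 0.0, "dz": 0.0, "yaw": 0.06, "fingers": 1},
    {"dx": 0.0, "dy": 0.0, "dz": 0.0, "yaw": 0.1, "fingers": 1},
    {"dx": 0.0, "dy": 0.0, "dz": 0.0, "yaw": 0.1, "fingers": 1},
    {"dx": 0.0, "dy": 0.0, "dz": 0.0, "yaw": 0.1, "fingers": 1},
    {"dx": 0.0, "dy": 0.0, "dz": 0.0, "yaw": 0.1, "fingers": 1},
  ],
)

```text
time_s: 14.1
position: [637.3, -65.5, 97.8]
tool_rot: [0.0, 0.627, 0.779, 0.001]
ft_force: [1.8, 0.1, -1.9]
width: 24.1
```

Call:
carry_out(
  rows=[
    {"dx": 0.0, "dy": 0.0, "dz": 0.0, "yaw": 0.11, "fingers": 1},
    {"dx": 0.0, "dy": 0.0, "dz": 0.0, "yaw": 0.11, "fingers": 1},
    {"dx": 0.0, "dy": 0.0, "dz": 0.0, "yaw": 0.11, "fingers": 1},
    {"dx": 0.0, "dy": 0.0, "dz": 0.0, "yaw": 0.1, "fingers": 1},
    {"dx": 0.0, "dy": 0.0, "dz": 0.0, "yaw": 0.1, "fingers": 1},
  ],
)

```text
time_s: 14.52
position: [637.3, -65.5, 97.8]
tool_rot: [0.0, 0.809, 0.587, 0.001]
ft_force: [1.4, 1.2, -1.0]
width: 24.2
```

Call:
carry_out(
  rows=[
    {"dx": 0.0, "dy": 0.0, "dz": 0.0, "yaw": 0.0, "fingers": 1},
    {"dx": 0.0, "dy": 0.0, "dz": 0.0, "yaw": 0.0, "fingers": 1},
    {"dx": 0.0, "dy": 0.0, "dz": 0.0, "yaw": 0.0, "fingers": 1},
    {"dx": 0.0, "dy": 0.0, "dz": 0.0, "yaw": 0.0, "fingers": 1},
  ],
)

```text
time_s: 14.85
position: [637.0, -65.7, 97.8]
tool_rot: [-0.0, 0.807, 0.59, 0.0]
ft_force: [0.0, 2.0, -0.1]
width: 24.0
```

```bash
python3 - <<'E'
from h import *
st=r.read_state();print(st['position'],yaw(st)[0]%6.283,st['width'],st['ft_force'],st['ft_torque'])
# crate from w2 pose
q=[0,np.cos(.20368/2),np.sin(.20368/2),0]
s2={'position':np.array([463.65,-489.16,218.23]),'tool_rot':q}
P=[p2w('wrist',u,v,23,s2) for u,v in[(158,17),(236,34),(211,119),(135,101)]];print(np.round(P,1),np.mean(P,0))
E
```

```text
[636.96794752 -65.66341225  97.77624162] 1.2623239095086407 24.03899869582145 [ 0.02821557  2.00356869 -0.12247438] [ 0.35274769 -0.18018904  0.00421369]
[[ 628.  -238.8   23. ]
 [ 611.4 -353.3   23. ]
 [ 504.9 -342.2   23. ]
 [ 514.4 -226.8   23. ]] [ 564.67210823 -290.29857814   23.        ]
```

Call:
carry_out(
  rows=[
    {"dx": 0.0, "dy": 0.0, "dz": 0.0, "yaw": 0.0, "fingers": -1},
    {"dx": 0.0, "dy": 0.0, "dz": 0.0, "yaw": 0.0, "fingers": -1},
    {"dx": 0.0, "dy": 0.0, "dz": 0.0, "yaw": 0.0, "fingers": -1},
    {"dx": 0.0, "dy": 0.0, "dz": -0.015, "yaw": 0.0, "fingers": -1},
    {"dx": 0.0, "dy": 0.0, "dz": -0.035, "yaw": 0.0, "fingers": -1},
  ],
)

```text
time_s: 15.27
position: [634.2, -66.3, 144.2]
tool_rot: [-0.002, 0.808, 0.589, -0.003]
ft_force: [0.9, -0.1, 0.3]
width: 52.8
```

Call:
carry_out(
  rows=[
    {"dx": 0.0, "dy": 0.0, "dz": -0.035, "yaw": 0.0, "fingers": -1},
    {"dx": 0.0, "dy": 0.0, "dz": -0.025, "yaw": 0.0, "fingers": -1},
    {"dx": 0.03, "dy": -0.008, "dz": 0.0, "yaw": 0.0, "fingers": -1},
    {"dx": 0.03, "dy": -0.008, "dz": 0.0, "yaw": 0.0, "fingers": -1},
    {"dx": 0.029, "dy": -0.009, "dz": 0.0, "yaw": -0.12, "fingers": -1},
  ],
)

```text
time_s: 15.68
position: [640.6, 26.8, 208.6]
tool_rot: [0.001, 0.772, 0.635, 0.001]
ft_force: [0.8, 1.0, -1.1]
width: 86.2
```

Call:
carry_out(
  rows=[
    {"dx": 0.0, "dy": 0.0, "dz": 0.0, "yaw": -0.12, "fingers": -1},
    {"dx": 0.0, "dy": 0.0, "dz": 0.0, "yaw": -0.12, "fingers": -1},
    {"dx": 0.0, "dy": 0.0, "dz": 0.0, "yaw": -0.12, "fingers": -1},
    {"dx": 0.0, "dy": 0.0, "dz": 0.0, "yaw": -0.12, "fingers": -1},
    {"dx": 0.0, "dy": 0.0, "dz": 0.0, "yaw": -0.12, "fingers": -1},
  ],
)

```text
time_s: 16.1
position: [640.1, 26.1, 207.6]
tool_rot: [0.0, 0.546, 0.838, -0.0]
ft_force: [-0.8, -0.3, 0.1]
width: 92.5
```

Call:
carry_out(
  rows=[
    {"dx": 0.0, "dy": 0.0, "dz": 0.0, "yaw": -0.12, "fingers": -1},
    {"dx": 0.0, "dy": 0.0, "dz": 0.0, "yaw": -0.12, "fingers": -1},
    {"dx": 0.0, "dy": 0.0, "dz": 0.0, "yaw": -0.12, "fingers": -1},
    {"dx": 0.0, "dy": 0.0, "dz": 0.0, "yaw": -0.12, "fingers": -1},
    {"dx": 0.0, "dy": 0.0, "dz": 0.0, "yaw": -0.12, "fingers": -1},
  ],
)

```text
time_s: 16.52
position: [640.1, 25.9, 207.6]
tool_rot: [-0.0, 0.274, 0.962, -0.0]
ft_force: [0.6, -0.6, 0.0]
width: 93.4
```

```bash
python3 - <<'E'
from h import *
st=grab('wrist','w6.png');print(st['position'],yaw(st)[0]%6.283,st['width'],st['qpos'])
print(rel(st,640.5,26.3,105,4.2)); print(w2p('wrist',[638,-66,126],st),w2p('wrist',[640,26,120],st))
E
```

```text
[640.13180219  25.91927325 207.58625555] 2.5856961111586343 93.3550345511577 [ 0.33395437  0.60039256 -0.71799424  1.78252372  0.47835429  0.94086557
  0.42776237]
[-0.0001, 0.0006, 0.1026, -1.614]
[237.08203227 249.74109763] [324.478242   198.34583277]
```

View pics/w6.png

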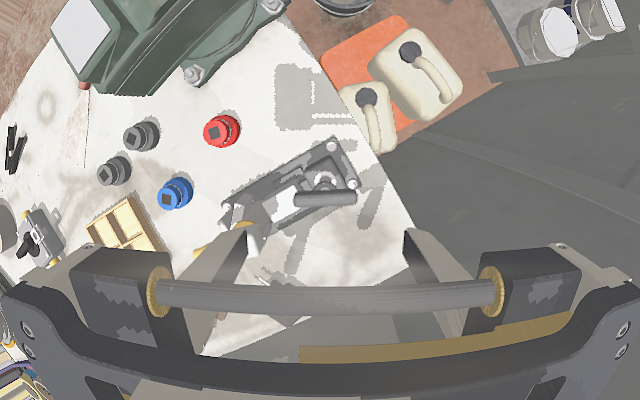

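T-bar at (327,197) as predicted (324,198); the spout now points left towards the crate. Going on to tighten.

Call:
carry_out(
  rows=[
    {"dx": 0.0, "dy": 0.0, "dz": 0.0, "yaw": -0.12, "fingers": -1},
    {"dx": 0.0, "dy": 0.0, "dz": 0.0, "yaw": -0.12, "fingers": -1},
    {"dx": 0.0, "dy": 0.0, "dz": 0.0, "yaw": -0.12, "fingers": -1},
    {"dx": 0.0, "dy": 0.0, "dz": 0.0, "yaw": -0.12, "fingers": -1},
    {"dx": 0.0, "dy": 0.0, "dz": 0.0, "yaw": -0.12, "fingers": -1},
  ],
)

```text
time_s: 16.98
position: [640.1, 26.0, 207.6]
tool_rot: [-0.0, -0.021, 1.0, -0.0]
ft_force: [0.5, -0.1, -0.3]
width: 93.1
```

Call:
carry_out(
  rows=[
    {"dx": 0.0, "dy": 0.0, "dz": 0.0, "yaw": -0.12, "fingers": -1},
    {"dx": 0.0, "dy": 0.0, "dz": 0.0, "yaw": -0.12, "fingers": -1},
    {"dx": 0.0, "dy": 0.0, "dz": 0.0, "yaw": -0.12, "fingers": -1},
    {"dx": 0.0, "dy": 0.0, "dz": 0.0, "yaw": -0.12, "fingers": -1},
    {"dx": 0.0, "dy": 0.0, "dz": 0.0, "yaw": -0.12, "fingers": -1},
  ],
)

```text
time_s: 17.4
position: [640.1, 26.0, 207.5]
tool_rot: [-0.0, -0.315, 0.949, -0.0]
ft_force: [-0.1, -0.8, 0.7]
width: 92.8
```

Call:
carry_out(
  rows=[
    {"dx": 0.0, "dy": 0.0, "dz": 0.01, "yaw": -0.12, "fingers": -1},
    {"dx": 0.0, "dy": 0.0, "dz": 0.03, "yaw": -0.12, "fingers": -1},
    {"dx": 0.0, "dy": 0.0, "dz": 0.03, "yaw": -0.12, "fingers": -1},
    {"dx": 0.0, "dy": 0.0, "dz": 0.02, "yaw": -0.054, "fingers": -1},
    {"dx": 0.0, "dy": 0.0, "dz": 0.0, "yaw": 0.0, "fingers": -0.5},
  ],
)

```text
time_s: 17.82
position: [638.0, 24.9, 113.1]
tool_rot: [-0.003, -0.502, 0.865, 0.001]
ft_force: [-1.2, -0.8, -0.4]
width: 90.0
```

```bash
python3 - <<'E'
from h import *
st=r.read_state();print(st['position'],yaw(st)[0]%6.283,st['width'],st['qpos'])
print(rel(st,640.5,26.3,105.5,4.2))
E
```

```text
[638.03774423  24.86647247 113.12327772] 4.193379153716182 90.00354750176237 [ 0.4895449   0.84866395 -1.03846143  1.84664787  0.87642667  0.99727082
  1.68644373]
[-0.0025, -0.0015, 0.0076, -0.006]
```

Call:
carry_out(
  rows=[
    {"dx": 0.0, "dy": 0.0, "dz": 0.0125, "yaw": 0.0, "fingers": 0},
    {"dx": 0.0, "dy": 0.0, "dz": 0.0, "yaw": 0.0, "fingers": 0.5},
    {"dx": 0.0, "dy": 0.0, "dz": 0.0, "yaw": 0.0, "fingers": 1},
    {"dx": 0.0, "dy": 0.0, "dz": 0.0, "yaw": 0.0, "fingers": 1},
    {"dx": 0.0, "dy": 0.0, "dz": 0.0, "yaw": 0.0, "fingers": 1},
  ],
  force=55,
)

```text
time_s: 18.23
position: [640.8, 26.5, 106.4]
tool_rot: [0.001, -0.502, 0.865, -0.001]
ft_force: [0.0, -0.6, 0.5]
width: 57.6
```

Call:
carry_out(
  rows=[
    {"dx": 0.0, "dy": 0.0, "dz": 0.0, "yaw": 0.0, "fingers": 1},
    {"dx": 0.0, "dy": 0.0, "dz": 0.0, "yaw": 0.0, "fingers": 1},
    {"dx": 0.0, "dy": 0.0, "dz": 0.0, "yaw": 0.0, "fingers": 1},
    {"dx": 0.0, "dy": 0.0, "dz": 0.0, "yaw": 0.0, "fingers": 1},
    {"dx": 0.0, "dy": 0.0, "dz": 0.0, "yaw": 0.0, "fingers": 1},
  ],
)

```text
time_s: 18.65
position: [640.2, 26.3, 105.2]
tool_rot: [-0.0, -0.502, 0.865, -0.0]
ft_force: [0.1, -0.5, 0.3]
width: 24.1
```

Call:
carry_out(
  rows=[
    {"dx": 0.0, "dy": 0.0, "dz": 0.0, "yaw": 0.0, "fingers": 1},
    {"dx": 0.0, "dy": 0.0, "dz": 0.0, "yaw": 0.0, "fingers": 1},
    {"dx": 0.0, "dy": 0.0, "dz": 0.0, "yaw": 0.0, "fingers": 1},
  ],
)

```text
time_s: 18.9
position: [640.3, 26.3, 105.1]
tool_rot: [-0.0, -0.502, 0.865, -0.0]
ft_force: [0.4, -1.5, 0.7]
width: 11.4
```

```bash
python3 - <<'E'
from h import *
st=r.read_state();print(st['position'],yaw(st)[0]%6.283,st['width'],yaw(st)[1].T@st['ft_force'],st['ft_torque'])
E
```

```text
[640.25055328  26.32897893 105.11765764] 4.193839231351803 11.392399294435243 [ 1.14875615 -1.1072074  -0.67985718] [ 0.1043712  -0.15011194  0.13281012]
```

Call:
carry_out(
  rows=[
    {"dx": 0.0, "dy": 0.0, "dz": 0.0, "yaw": 0.12, "fingers": 1},
    {"dx": 0.0, "dy": 0.0, "dz": 0.0, "yaw": 0.12, "fingers": 1},
    {"dx": 0.0, "dy": 0.0, "dz": 0.0, "yaw": 0.12, "fingers": 1},
    {"dx": 0.0, "dy": 0.0, "dz": 0.0, "yaw": 0.12, "fingers": 1},
    {"dx": 0.0, "dy": 0.0, "dz": 0.0, "yaw": 0.12, "fingers": 1},
  ],
)

```text
time_s: 19.32
position: [640.4, 26.1, 105.1]
tool_rot: [0.0, -0.221, 0.975, -0.0]
ft_force: [1.1, 0.3, -1.6]
width: 11.7
```

Call:
carry_out(
  rows=[
    {"dx": 0.0, "dy": 0.0, "dz": 0.0, "yaw": 0.12, "fingers": 1},
    {"dx": 0.0, "dy": 0.0, "dz": 0.0, "yaw": 0.12, "fingers": 1},
    {"dx": 0.0, "dy": 0.0, "dz": 0.0, "yaw": 0.12, "fingers": 1},
    {"dx": 0.0, "dy": 0.0, "dz": 0.0, "yaw": 0.12, "fingers": 1},
    {"dx": 0.0, "dy": 0.0, "dz": 0.0, "yaw": 0.12, "fingers": 1},
  ],
)

```text
time_s: 19.73
position: [640.5, 25.8, 105.1]
tool_rot: [0.0, 0.077, 0.997, -0.0]
ft_force: [0.8, -1.4, -1.0]
width: 11.8
```

Call:
carry_out(
  rows=[
    {"dx": 0.0, "dy": 0.0, "dz": 0.0, "yaw": 0.12, "fingers": 1},
    {"dx": 0.0, "dy": 0.0, "dz": 0.0, "yaw": 0.12, "fingers": 1},
    {"dx": 0.0, "dy": 0.0, "dz": 0.0, "yaw": 0.12, "fingers": 1},
    {"dx": 0.0, "dy": 0.0, "dz": 0.0, "yaw": 0.12, "fingers": 1},
    {"dx": 0.0, "dy": 0.0, "dz": 0.0, "yaw": 0.12, "fingers": 1},
  ],
)

```text
time_s: 20.15
position: [640.4, 25.5, 105.1]
tool_rot: [0.0, 0.368, 0.93, -0.0]
ft_force: [1.7, -2.6, -1.2]
width: 11.3
```

Call:
carry_out(
  rows=[
    {"dx": 0.0, "dy": 0.0, "dz": 0.0, "yaw": 0.05, "fingers": 1},
    {"dx": 0.0, "dy": 0.0, "dz": 0.0, "yaw": 0.0, "fingers": 1},
    {"dx": 0.0, "dy": 0.0, "dz": 0.0, "yaw": 0.0, "fingers": 1},
    {"dx": 0.0, "dy": 0.0, "dz": 0.0, "yaw": 0.0, "fingers": 1},
  ],
)

```text
time_s: 20.48
position: [640.4, 25.6, 105.1]
tool_rot: [0.0, 0.388, 0.922, -0.0]
ft_force: [1.9, -4.5, -1.1]
width: 11.5
```

```bash
python3 - <<'E'
from h import *
st=r.read_state();print(st['position'],yaw(st)[0]%6.283,st['width'],yaw(st)[1].T@st['ft_force'],st['ft_torque'])
E
```

```text
[640.38551931  25.58151888 105.09688119] 2.3451186431815754 11.53510073402822 [-4.58951189 -1.77828487  1.07263276] [-0.907507   -0.43803486 -0.04193822]
```

Call:
carry_out(
  rows=[
    {"dx": 0.0, "dy": 0.0, "dz": 0.0, "yaw": 0.0, "fingers": -1},
    {"dx": 0.0, "dy": 0.0, "dz": 0.0, "yaw": 0.0, "fingers": -1},
    {"dx": 0.0, "dy": 0.0, "dz": -0.02, "yaw": 0.0, "fingers": -1},
    {"dx": 0.0, "dy": 0.0, "dz": -0.04, "yaw": 0.0, "fingers": -1},
    {"dx": 0.0, "dy": 0.0, "dz": -0.04, "yaw": 0.0, "fingers": -1},
  ],
)

```text
time_s: 20.9
position: [639.0, 27.3, 205.1]
tool_rot: [-0.002, 0.387, 0.922, -0.0]
ft_force: [1.0, -0.3, 1.4]
width: 40.4
```

Call:
carry_out(
  rows=[
    {"dx": 0.0, "dy": 0.0, "dz": -0.04, "yaw": 0.0, "fingers": -1},
    {"dx": -0.009, "dy": -0.033, "dz": -0.02, "yaw": 0.0, "fingers": -1},
    {"dx": -0.009, "dy": -0.035, "dz": -0.015, "yaw": 0.0, "fingers": -1},
    {"dx": -0.009, "dy": -0.036, "dz": 0.0, "yaw": 0.0, "fingers": -1},
    {"dx": -0.009, "dy": -0.036, "dz": 0.0, "yaw": 0.0, "fingers": -1},
  ],
)

```text
time_s: 21.32
position: [564.6, -97.2, 281.4]
tool_rot: [0.001, 0.387, 0.922, 0.001]
ft_force: [-0.7, -0.8, -0.3]
width: 73.5
```

Call:
carry_out(
  rows=[
    {"dx": -0.009, "dy": -0.036, "dz": 0.0, "yaw": 0.0, "fingers": -1},
    {"dx": -0.009, "dy": -0.036, "dz": 0.0, "yaw": 0.0, "fingers": -1},
    {"dx": -0.009, "dy": -0.032, "dz": 0.0, "yaw": 0.1, "fingers": -1},
    {"dx": 0.0, "dy": 0.0, "dz": 0.0, "yaw": 0.12, "fingers": -1},
    {"dx": 0.0, "dy": 0.0, "dz": 0.0, "yaw": 0.12, "fingers": -1},
  ],
)

```text
time_s: 21.73
position: [508.2, -191.0, 280.1]
tool_rot: [-0.0, 0.543, 0.84, -0.0]
ft_force: [0.4, 1.2, -0.3]
width: 93.2
```

Call:
carry_out(
  rows=[
    {"dx": 0.0, "dy": 0.0, "dz": 0.0, "yaw": 0.12, "fingers": -1},
    {"dx": 0.0, "dy": 0.0, "dz": 0.0, "yaw": 0.12, "fingers": -1},
    {"dx": 0.0, "dy": 0.0, "dz": 0.0, "yaw": 0.12, "fingers": -1},
    {"dx": 0.0, "dy": 0.0, "dz": 0.0, "yaw": 0.12, "fingers": -1},
    {"dx": 0.0, "dy": 0.0, "dz": 0.0, "yaw": 0.12, "fingers": -1},
  ],
)

```text
time_s: 22.15
position: [509.6, -188.2, 280.2]
tool_rot: [-0.0, 0.765, 0.644, 0.0]
ft_force: [0.6, -0.1, -0.7]
width: 92.7
```

Call:
carry_out(
  rows=[
    {"dx": 0.0, "dy": 0.0, "dz": 0.0, "yaw": 0.1, "fingers": -1},
    {"dx": 0.0, "dy": 0.0, "dz": 0.0, "yaw": 0.0, "fingers": -1},
    {"dx": 0.0, "dy": 0.0, "dz": 0.0, "yaw": 0.0, "fingers": -1},
    {"dx": 0.0, "dy": 0.0, "dz": 0.0, "yaw": 0.0, "fingers": -1},
  ],
)

```text
time_s: 22.48
position: [509.6, -188.6, 280.1]
tool_rot: [-0.0, 0.794, 0.608, 0.0]
ft_force: [-0.2, -0.4, 0.6]
width: 92.8
```

```bash
python3 - <<'E'
from h import *
st=grab('wrist','w7.png',(140,0,540,260),2);print(st['position'],yaw(st)[0]%6.283,st['width'],st['qpos'])
for p in [(470,-147,42),(479,-217,42),(565,-286,23),(638,-66,126)]: print((w2p('wrist',p,st)-[140,0])*2)
E
```

```text
[ 509.6070356  -188.60672704  280.13176023] 1.3081437858355005 92.77223946246681 [ 0.60614347  0.34511728 -0.47270042  1.92373401  0.19484018  0.91743045
 -0.22442017]
[292.39022066 291.84673588]
[334.41173799 387.77993725]
[474.95371627 439.35473589]
[543.40068356  84.21664623]
```

View pics/w7.png

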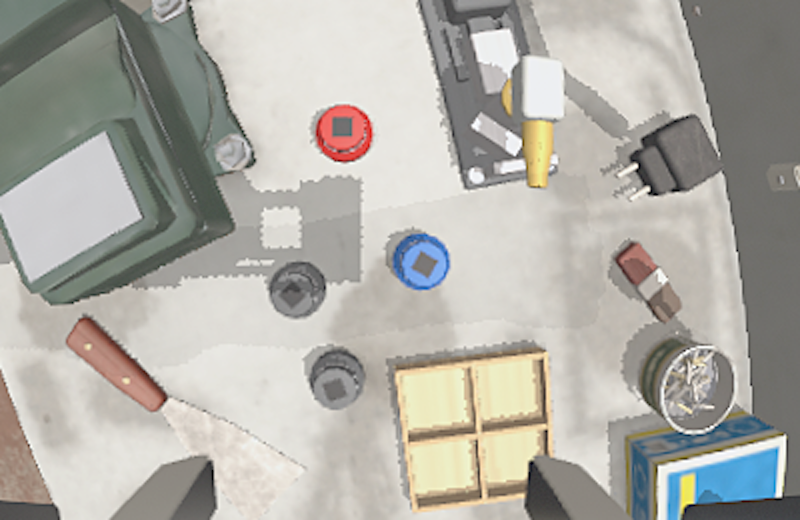

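Sockets' tops at (292,291) and (334,389), crate divider crossing (476,433), nozzle head (543,88) with the spout towards the crate; nothing else resembles a dark socket.

```bash
python3 - <<'E'
from h import *
st=r.read_state()
C=lambda u,v:(140+u/2,v/2)
P={n:p2w('wrist',*C(u,v),z,st) for n,u,v,z in[('s1',293,291,42),('s2',334,389,42),('cx',476,434,23),('c1',395,366,23),('c2',549,348,23),('d1',471,358,23),('e1',404,442,23),('e2',550,425,23),('n1',521,58,126),('n2',563,60,126),('n3',558,120,126),('n4',523,118,126),('tip',538,187,110)]}
for k in P: print(k,P[k].round(1))
a=lambda d:np.arctan2(d[1],d[0])
print('crate x-ish',a(P['e2']-P['e1']),a(P['c2']-P['c1']),a(P['d1']-P['cx']))
n=(P['n1']+P['n2']+P['n3']+P['n4'])/4;print('noz',n,'h',a(P['tip']-n),'want',a(P['cx']-n))
E
```

```text
s1 [ 470.6 -146.7   42. ]
s2 [ 478.5 -217.9   42. ]
cx [ 566.5 -282.4   23. ]
c1 [ 521.9 -217.7   23. ]
c2 [ 632.2 -233.2   23. ]
d1 [ 575.2 -225.9   23. ]
e1 [ 514.1 -274.3   23. ]
e2 [ 622.3 -290.7   23. ]
n1 [630.1 -50.  126. ]
n2 [652.7 -54.9 126. ]
n3 [640.7 -86.7 126. ]
n4 [622.1 -82.2 126. ]
tip [ 625.1 -119.6  110. ]
crate x-ish -0.15031774870818845 -0.1396002379697295 1.417697256458417
noz [636.42166219 -68.4691043  126.        ] h -1.788400005837788 want -1.8866321164472102
```

```bash
python3 - <<'E'
from h import *
st=r.read_state()
im=cv2.imread('pics/raw_w7.png');x0,y0,s=375,15,8
o=cv2.resize(im[y0:y0+90,x0:x0+65],None,fx=s,fy=s,interpolation=cv2.INTER_CUBIC)
cx=np.array([566.5,-282.4])
def q(p): return tuple(int(v) for v in (w2p('wrist',p,st)-[x0,y0]+.5)*s)
for h,col in((-1.886,(0,0,255)),(-1.79,(255,0,0))):
    c=np.array([637.5,-67.]);u=np.array([np.cos(h),np.sin(h)]);v=np.array([-u[1],u[0]])
    R8=[q([*(c+a*u+b*v),126]) for a,b in((18,12),(18,-12),(-18,-12),(-18,12))]
    cv2.polylines(o,[np.array(R8)],True,col,1)
    for b in(-5,5): cv2.line(o,q([*(c+18*u+b*v),110]),q([*(c+54*u+b*v),110]),col,1)
cv2.imwrite('pics/noz.png',o)
E
```

```text
(no output)
```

View pics/noz.png

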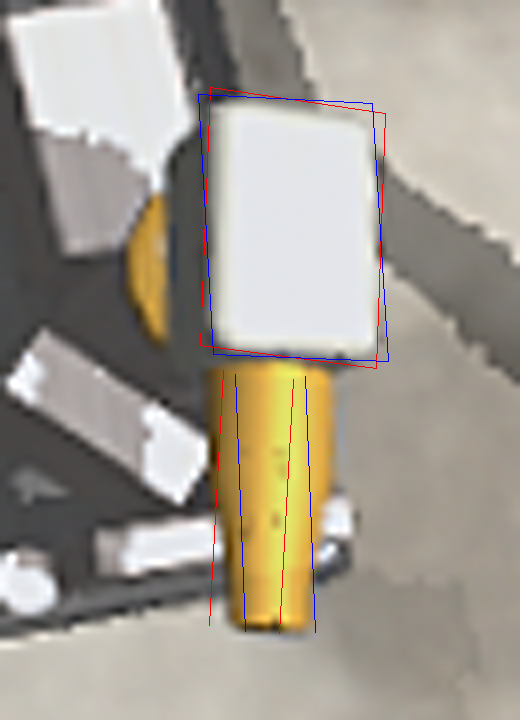

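Head edges and spout lie between the two overlays: heading about −1.83 against −1.886 wanted, i.e. about 12 mm aside at the crate (limit 25). Good enough; on to the sockets.

```bash
python3 - <<'E'
from h import *
st=r.read_state()
for z in(80,130,180): print(z,[p2w('top',u,v,z)[:2].round().tolist() for u,v in((283,243),(283,285),(278,240))],[p2w('wrist',140+u/2,v/2,z,st)[:2].round().tolist() for u,v in((255,160),(233,235),(60,303))])
print('blue',p2w('wrist',140+425/2,131,42,st).round(),'scr tip',p2w('wrist',140+305/2,466/2,2,st).round())
print(rel(st,470.6,-146.7,110,1.308),rel(st,478.5,-217.9,110,1.308))
E
```

```text
80 [[447.0, -113.0], [352.0, -111.0], [454.0, -101.0]] [[476.0, -62.0], [451.0, -101.0], [326.0, -106.0]]
130 [[445.0, -118.0], [355.0, -117.0], [452.0, -107.0]] [[483.0, -70.0], [462.0, -104.0], [354.0, -108.0]]
180 [[443.0, -124.0], [358.0, -122.0], [449.0, -113.0]] [[491.0, -77.0], [473.0, -106.0], [382.0, -109.0]]
blue [ 559. -151.   42.] scr tip [ 434. -282.    2.]
[0.0304, -0.0486, 0.1701, -0.001] [-0.0362, -0.0224, 0.1701, -0.001]
```

```bash
python3 - <<'E'
from h import *
st=r.read_state()
for a,b in(((268,248),(145,215)),((272,290),(30,283)),((283,245),(233,235))):
    f=lambda z:np.hypot(*(p2w('top',*a,z)-p2w('wrist',140+b[0]/2,b[1]/2,z,st))[:2])
    zs=np.arange(0,260,5);z=zs[np.argmin([f(z) for z in zs])];print(z,f(z),p2w('top',*a,z).round(),p2w('wrist',140+b[0]/2,b[1]/2,z,st).round())
print([p2w('scene',u,v,z).round().tolist() for u,v in((378,243),(381,232)) for z in(80,120,160)])
E
```

```text
170 7.500798442635429 [434. -91. 170.] [433. -83. 170.]
140 2.6742268758663994 [346. -94. 140.] [345. -92. 140.]
40 8.915903148271214 [ 444. -108.   40.] [ 442. -100.   40.]
[[380.0, -168.0, 80.0], [361.0, -117.0, 120.0], [343.0, -65.0, 160.0], [389.0, -206.0, 80.0], [370.0, -152.0, 120.0], [350.0, -97.0, 160.0]]
```

```bash
python3 - <<'E'
from h import *
st=r.read_state();print(rel(st,470.6,-146.7,27,1.65))
E
```

```text
[0.0304, -0.0486, 0.2531, -0.343]
```

Call:
carry_out(
  rows=[
    {"dx": 0.015, "dy": -0.024, "dz": 0.0, "yaw": 0.0, "fingers": -0.3},
    {"dx": 0.015, "dy": -0.0245, "dz": 0.0, "yaw": -0.1, "fingers": -0.3},
    {"dx": 0.0, "dy": 0.0, "dz": 0.03, "yaw": -0.12, "fingers": -0.3},
    {"dx": 0.0, "dy": 0.0, "dz": 0.04, "yaw": -0.12, "fingers": -0.3},
    {"dx": 0.0, "dy": 0.0, "dz": 0.04, "yaw": 0.0, "fingers": -0.3},
  ],
  force=30,
)

```text
time_s: 22.95
position: [471.3, -147.3, 170.1]
tool_rot: [0.002, 0.677, 0.736, 0.001]
ft_force: [0.3, -1.3, -1.7]
width: 64.3
```

Call:
carry_out(
  rows=[
    {"dx": 0.0, "dy": 0.0, "dz": 0.04, "yaw": 0.0, "fingers": -0.3},
    {"dx": 0.0, "dy": 0.0, "dz": 0.03, "yaw": 0.0, "fingers": -0.3},
    {"dx": 0.0, "dy": 0.0, "dz": 0.02, "yaw": 0.0, "fingers": -0.3},
    {"dx": 0.0, "dy": 0.0, "dz": 0.01, "yaw": 0.0, "fingers": -0.3},
    {"dx": 0.0, "dy": 0.0, "dz": 0.0, "yaw": 0.0, "fingers": -0.3},
  ],
)

```text
time_s: 23.37
position: [470.0, -146.9, 68.4]
tool_rot: [-0.002, 0.68, 0.733, -0.001]
ft_force: [0.5, -0.4, 0.3]
width: 60.5
```

```bash
python3 - <<'E'
from h import *
st=grab('wrist','w8.png',(200,120,450,320),3);print(st['position'],yaw(st)[0],st['width'],st['ft_force'],rel(st,470.6,-146.7,27,1.65))
print((w2p('wrist',[470.6,-146.7,42],st)-[200,120])*3)
E
```

```text
[ 469.96235669 -146.87649299   68.41359206] 1.6457039891220706 60.51483920430887 [ 0.48780504 -0.39129301  0.25581423] [0.0001, 0.0008, 0.0414, -0.004]
[370.81259918 316.49477467]
```

View pics/w8.png

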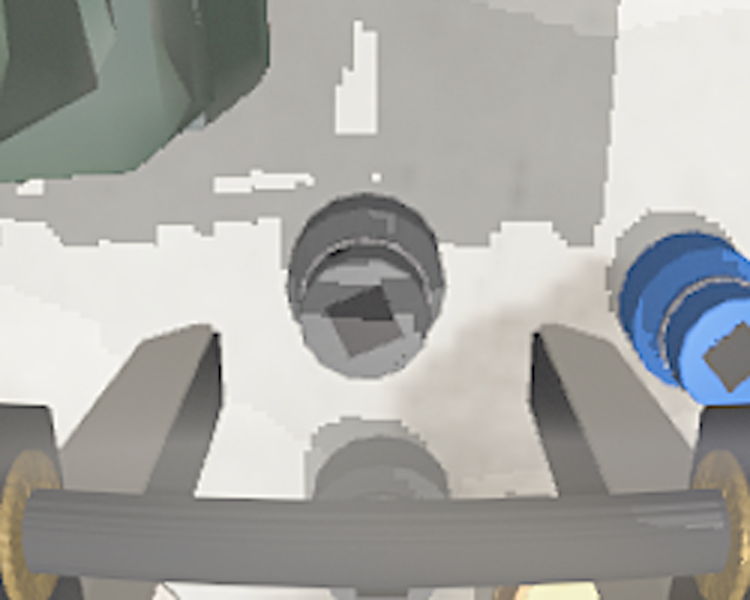

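Socket square at (365,316), predicted (371,316), between the fingers; right finger clear of the blue one.

Call:
carry_out(
  rows=[
    {"dx": 0.0, "dy": -0.001, "dz": 0.025, "yaw": 0.0, "fingers": -0.3},
    {"dx": 0.0, "dy": 0.0, "dz": 0.016, "yaw": 0.0, "fingers": 0},
    {"dx": 0.0, "dy": 0.0, "dz": 0.0, "yaw": 0.0, "fingers": 1},
    {"dx": 0.0, "dy": 0.0, "dz": 0.0, "yaw": 0.0, "fingers": 1},
    {"dx": 0.0, "dy": 0.0, "dz": 0.0, "yaw": 0.0, "fingers": 1},
  ],
  force=35,
)

```text
time_s: 23.83
position: [470.5, -147.7, 30.7]
tool_rot: [0.001, 0.681, 0.732, 0.0]
ft_force: [0.1, 0.7, 0.6]
width: 38.4
```

Call:
carry_out(
  rows=[
    {"dx": 0.0, "dy": 0.0, "dz": 0.0, "yaw": 0.0, "fingers": 1},
    {"dx": 0.0, "dy": 0.0, "dz": 0.0, "yaw": 0.0, "fingers": 1},
    {"dx": 0.0, "dy": 0.0, "dz": 0.0, "yaw": 0.0, "fingers": 1},
  ],
)

```text
time_s: 24.08
position: [469.6, -147.9, 30.4]
tool_rot: [0.001, 0.681, 0.732, -0.0]
ft_force: [-2.5, 0.4, 9.4]
width: 28.7
```

```bash
python3 - <<'E'
from h import *
st=r.read_state();print(st['position'],yaw(st)[0],st['width'],st['ft_force'])
print('after lift to cell', rel(st,543.7,-251.8,100,1.65))
E
```

```text
[ 469.55051985 -147.92013604   30.43148059] 1.6433373940400013 28.737875577355414 [-2.45014579  0.44114651  9.4056196 ]
after lift to cell [-0.109, 0.0665, -0.0694, -0.007]
```

Call:
carry_out(
  rows=[
    {"dx": 0.0, "dy": 0.0, "dz": -0.01, "yaw": 0.0, "fingers": 1},
    {"dx": 0.0, "dy": 0.0, "dz": -0.025, "yaw": 0.0, "fingers": 1},
    {"dx": 0.0, "dy": 0.0, "dz": -0.03, "yaw": 0.0, "fingers": 1},
    {"dx": 0.0, "dy": 0.0, "dz": -0.01, "yaw": 0.0, "fingers": 1},
    {"dx": -0.015, "dy": 0.01, "dz": 0.0, "yaw": 0.0, "fingers": 1},
  ],
)

```text
time_s: 24.5
position: [480.4, -160.2, 107.2]
tool_rot: [0.001, 0.68, 0.733, 0.001]
ft_force: [0.1, 0.4, -2.1]
width: 29.0
```

Call:
carry_out(
  rows=[
    {"dx": -0.024, "dy": 0.015, "dz": 0.0, "yaw": 0.0, "fingers": 1},
    {"dx": -0.024, "dy": 0.015, "dz": 0.0, "yaw": 0.0, "fingers": 1},
    {"dx": -0.024, "dy": 0.015, "dz": 0.0, "yaw": 0.0, "fingers": 1},
    {"dx": -0.015, "dy": 0.01, "dz": 0.0, "yaw": 0.0, "fingers": 1},
    {"dx": -0.006, "dy": 0.002, "dz": 0.0, "yaw": 0.0, "fingers": 1},
  ],
)

```text
time_s: 24.92
position: [546.1, -253.3, 104.2]
tool_rot: [0.001, 0.682, 0.731, 0.0]
ft_force: [0.4, -0.8, -1.1]
width: 28.9
```

Call:
carry_out(
  rows=[
    {"dx": 0.0, "dy": 0.0, "dz": 0.0, "yaw": 0.0, "fingers": 1},
    {"dx": 0.0, "dy": 0.0, "dz": 0.0, "yaw": 0.0, "fingers": 1},
    {"dx": 0.0, "dy": 0.0, "dz": 0.0, "yaw": 0.0, "fingers": 1},
  ],
)

```text
time_s: 25.17
position: [543.5, -248.9, 104.1]
tool_rot: [-0.001, 0.68, 0.733, -0.0]
ft_force: [0.0, 1.2, -2.0]
width: 29.1
```

```bash
python3 - <<'E'
from h import *
st=r.read_state();print(st['position'],yaw(st)[0],st['width'],st['ft_force'])
print(rel(st,543.7,-251.8,37,1.65))
E
```

```text
[ 543.51056883 -248.94698469  104.1171294 ] 1.6450714678859393 29.076411029384875 [ 0.02644312  1.1801165  -2.04808394]
[-0.0029, 0.0, 0.0671, -0.005]
```

Call:
carry_out(
  rows=[
    {"dx": -0.003, "dy": 0.0, "dz": 0.02, "yaw": 0.0, "fingers": 1},
    {"dx": 0.0, "dy": 0.0, "dz": 0.02, "yaw": 0.0, "fingers": 1},
    {"dx": 0.0, "dy": 0.0, "dz": 0.015, "yaw": 0.0, "fingers": 1},
    {"dx": 0.0, "dy": 0.0, "dz": 0.01, "yaw": 0.0, "fingers": 1},
    {"dx": 0.0, "dy": 0.0, "dz": 0.0, "yaw": 0.0, "fingers": 1},
  ],
)

```text
time_s: 25.58
position: [543.3, -251.8, 37.5]
tool_rot: [-0.002, 0.68, 0.733, -0.001]
ft_force: [-0.2, 0.0, -2.4]
width: 29.0
```

Call:
carry_out(
  rows=[
    {"dx": 0.0, "dy": 0.0, "dz": 0.003, "yaw": 0.0, "fingers": 1},
    {"dx": 0.0, "dy": 0.0, "dz": 0.0, "yaw": 0.0, "fingers": 1},
    {"dx": 0.0, "dy": 0.0, "dz": 0.0, "yaw": 0.0, "fingers": 1},
  ],
)

```text
time_s: 25.83
position: [545.0, -253.2, 36.9]
tool_rot: [0.0, 0.681, 0.733, 0.0]
ft_force: [0.6, -0.9, -2.3]
width: 29.5
```

```bash
python3 - <<'E'
from h import *
st=r.read_state();print(st['position'],yaw(st)[0],st['width'],st['ft_force'],st['ft_torque'])
E
```

```text
[ 545.01441636 -253.21890279   36.92100776] 1.6440545500656472 29.497501949667928 [ 0.61388433 -0.89895643 -2.25848102] [-0.02875361 -0.08861825 -0.03627711]
```

Call:
carry_out(
  rows=[
    {"dx": 0.0, "dy": 0.0, "dz": 0.002, "yaw": 0.0, "fingers": 1},
    {"dx": 0.0, "dy": 0.0, "dz": 0.0, "yaw": 0.0, "fingers": 0.2},
    {"dx": 0.0, "dy": 0.0, "dz": 0.0, "yaw": 0.0, "fingers": 0.1},
    {"dx": 0.0, "dy": 0.0, "dz": 0.0, "yaw": 0.0, "fingers": 0.1},
    {"dx": 0.0, "dy": 0.0, "dz": -0.01, "yaw": 0.0, "fingers": 0.0},
  ],
)

```text
time_s: 26.25
position: [543.9, -253.0, 43.4]
tool_rot: [-0.001, 0.681, 0.732, -0.0]
ft_force: [-0.7, 0.2, 0.4]
width: 44.0
```

Call:
carry_out(
  rows=[
    {"dx": 0.0, "dy": 0.0, "dz": -0.03, "yaw": 0.0, "fingers": -0.1},
    {"dx": 0.0, "dy": 0.0, "dz": -0.04, "yaw": 0.0, "fingers": -0.1},
    {"dx": 0.0, "dy": 0.0, "dz": -0.03, "yaw": 0.0, "fingers": -0.1},
    {"dx": 0.0, "dy": 0.0, "dz": -0.03, "yaw": 0.0, "fingers": -0.1},
    {"dx": 0.0, "dy": 0.0, "dz": 0.0, "yaw": 0.0, "fingers": -0.1},
  ],
)

```text
time_s: 26.67
position: [547.3, -253.8, 180.6]
tool_rot: [0.004, 0.681, 0.732, 0.001]
ft_force: [0.9, -0.3, 0.2]
width: 51.3
```

```bash
python3 - <<'E'
from h import *
st=r.read_state();print(st['position'],yaw(st)[0],st['width'],st['ft_force'])
print(rel(st,478.5,-217.9,68,1.5))
E
```

```text
[ 547.28513857 -253.8360544   180.59883562] 1.643677212935263 51.340570221012165 [ 0.85000388 -0.31978669  0.22174539]
[0.0413, -0.0668, 0.1119, 0.144]
```

Call:
carry_out(
  rows=[
    {"dx": 0.02, "dy": -0.033, "dz": 0.0, "yaw": 0.07, "fingers": -0.1},
    {"dx": 0.021, "dy": -0.033, "dz": 0.02, "yaw": 0.074, "fingers": -0.1},
    {"dx": 0.0, "dy": 0.0, "dz": 0.03, "yaw": 0.0, "fingers": -0.1},
    {"dx": 0.0, "dy": 0.0, "dz": 0.03, "yaw": 0.0, "fingers": -0.1},
    {"dx": 0.0, "dy": 0.0, "dz": 0.025, "yaw": 0.0, "fingers": -0.1},
  ],
)

```text
time_s: 27.08
position: [478.3, -215.8, 69.7]
tool_rot: [0.0, 0.732, 0.682, 0.0]
ft_force: [0.2, -0.2, -0.2]
width: 51.1
```

Call:
carry_out(
  rows=[
    {"dx": 0.0, "dy": 0.0, "dz": 0.0, "yaw": 0.0, "fingers": -0.1},
    {"dx": 0.0, "dy": 0.0, "dz": 0.0, "yaw": 0.0, "fingers": -0.1},
    {"dx": 0.0, "dy": 0.0, "dz": 0.0, "yaw": 0.0, "fingers": -0.1},
  ],
)

```text
time_s: 27.33
position: [479.5, -215.9, 71.3]
tool_rot: [0.0, 0.732, 0.682, 0.0]
ft_force: [-0.4, 0.6, -0.1]
width: 51.2
```

```bash
python3 - <<'E'
from h import *
st=grab('wrist','w9.png',(150,60,490,315),2.35);print(st['position'],yaw(st)[0],st['width'],rel(st,478.5,-217.9,27,1.5))
print((w2p('wrist',[478.5,-217.9,42],st)-[150,60])*2.35)
E
```

```text
[ 479.52313603 -215.90406389   71.26854204] 1.500088190279394 51.22589683771103 [-0.0021, -0.0009, 0.0443, 0.0]
[402.08116176 393.09421247]
```

View pics/w9.png

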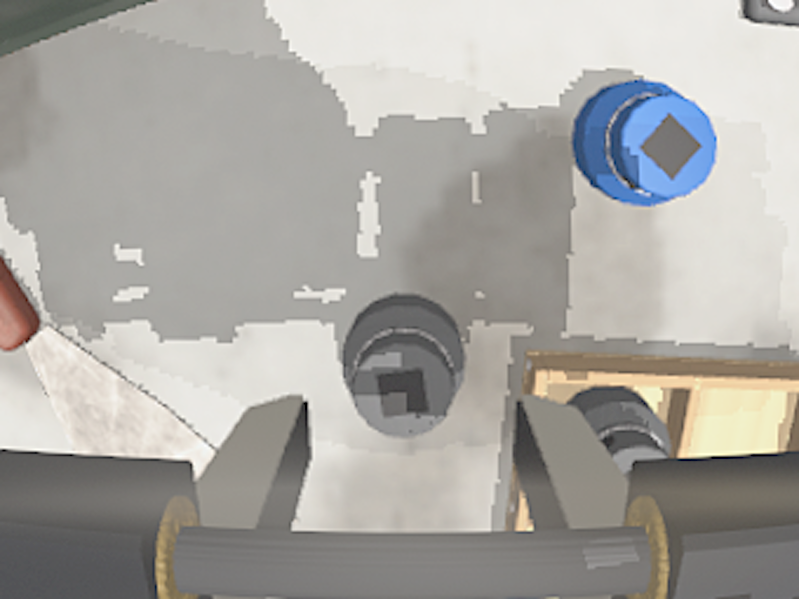

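Socket at (402,391), predicted (402,393); the first socket stands in its cell at (620,420).

Call:
carry_out(
  rows=[
    {"dx": -0.002, "dy": -0.001, "dz": 0.025, "yaw": 0.0, "fingers": -0.1},
    {"dx": 0.0, "dy": 0.0, "dz": 0.0165, "yaw": 0.0, "fingers": -0.1},
    {"dx": 0.0, "dy": 0.0, "dz": 0.0, "yaw": 0.0, "fingers": 1},
    {"dx": 0.0, "dy": 0.0, "dz": 0.0, "yaw": 0.0, "fingers": 1},
    {"dx": 0.0, "dy": 0.0, "dz": 0.0, "yaw": 0.0, "fingers": 1},
  ],
  force=35,
)

```text
time_s: 27.8
position: [478.5, -218.1, 30.1]
tool_rot: [0.001, 0.732, 0.682, 0.0]
ft_force: [-0.1, -1.0, 0.6]
width: 35.7
```

Call:
carry_out(
  rows=[
    {"dx": 0.0, "dy": 0.0, "dz": 0.0, "yaw": 0.0, "fingers": 1},
    {"dx": 0.0, "dy": 0.0, "dz": 0.0, "yaw": 0.0, "fingers": 1},
    {"dx": 0.0, "dy": 0.0, "dz": 0.0, "yaw": 0.0, "fingers": 1},
  ],
)

```text
time_s: 28.05
position: [478.0, -218.1, 30.0]
tool_rot: [0.001, 0.732, 0.681, 0.0]
ft_force: [-2.6, 0.8, 9.0]
width: 29.2
```

Call:
carry_out(
  rows=[
    {"dx": 0.0, "dy": 0.0, "dz": -0.01, "yaw": 0.0, "fingers": 1},
    {"dx": 0.0, "dy": 0.0, "dz": -0.025, "yaw": 0.0, "fingers": 1},
    {"dx": 0.0, "dy": 0.0, "dz": -0.035, "yaw": 0.0, "fingers": 1},
    {"dx": 0.0, "dy": 0.0, "dz": -0.015, "yaw": 0.0, "fingers": 1},
    {"dx": 0.0, "dy": 0.0, "dz": 0.0, "yaw": 0.0, "fingers": 1},
  ],
)

```text
time_s: 28.47
position: [479.4, -218.5, 117.8]
tool_rot: [0.003, 0.732, 0.681, 0.001]
ft_force: [1.0, -0.5, -2.2]
width: 29.6
```

```bash
python3 - <<'E'
from h import *
st=r.read_state();print(st['position'],yaw(st)[0],st['width'],st['ft_force'])
print(rel(st,535.8,-305.2,40,1.5))
E
```

```text
[ 479.40470679 -218.51259022  117.75361315] 1.4992585756455803 29.580207632226667 [ 0.97282329 -0.46577412 -2.20125659]
[-0.0823, 0.062, 0.0782, -0.001]
```

Call:
carry_out(
  rows=[
    {"dx": -0.018, "dy": 0.013, "dz": 0.0, "yaw": 0.0, "fingers": 1},
    {"dx": -0.024, "dy": 0.018, "dz": 0.0, "yaw": 0.0, "fingers": 1},
    {"dx": -0.022, "dy": 0.018, "dz": 0.0, "yaw": 0.0, "fingers": 1},
    {"dx": -0.018, "dy": 0.013, "dz": 0.0, "yaw": 0.0, "fingers": 1},
    {"dx": 0.0, "dy": 0.0, "dz": 0.02, "yaw": 0.0, "fingers": 1},
  ],
)

```text
time_s: 28.88
position: [537.4, -309.5, 95.9]
tool_rot: [0.004, 0.733, 0.68, 0.001]
ft_force: [0.6, 0.2, -2.6]
width: 29.0
```

Call:
carry_out(
  rows=[
    {"dx": 0.0, "dy": 0.0, "dz": 0.01, "yaw": 0.0, "fingers": 1},
    {"dx": 0.0, "dy": 0.0, "dz": 0.0, "yaw": 0.0, "fingers": 1},
    {"dx": 0.0, "dy": 0.0, "dz": 0.0, "yaw": 0.0, "fingers": 1},
    {"dx": 0.0, "dy": 0.0, "dz": 0.0, "yaw": 0.0, "fingers": 1},
  ],
)

```text
time_s: 29.22
position: [533.6, -303.1, 83.9]
tool_rot: [-0.0, 0.731, 0.682, -0.0]
ft_force: [-0.5, 0.7, -2.4]
width: 29.1
```

```bash
python3 - <<'E'
from h import *
st=r.read_state();print(st['position'],yaw(st)[0],st['width'],st['ft_force'])
print(rel(st,535.8,-305.2,37,1.5))
E
```

```text
[ 533.59058388 -303.0866872    83.94518162] 1.5010352214708478 29.093117235113407 [-0.51473927  0.7306649  -2.36785473]
[-0.002, 0.0024, 0.0469, 0.001]
```

Call:
carry_out(
  rows=[
    {"dx": -0.002, "dy": 0.002, "dz": 0.015, "yaw": 0.0, "fingers": 1},
    {"dx": 0.0, "dy": 0.0, "dz": 0.015, "yaw": 0.0, "fingers": 1},
    {"dx": 0.0, "dy": 0.0, "dz": 0.012, "yaw": 0.0, "fingers": 1},
    {"dx": 0.0, "dy": 0.0, "dz": 0.005, "yaw": 0.0, "fingers": 1},
    {"dx": 0.0, "dy": 0.0, "dz": 0.001, "yaw": 0.0, "fingers": 1},
  ],
)

```text
time_s: 29.63
position: [535.1, -305.7, 34.6]
tool_rot: [-0.001, 0.732, 0.682, -0.0]
ft_force: [0.0, 0.3, -2.2]
width: 29.2
```

```bash
python3 - <<'E'
from h import *
st=r.read_state();print(st['position'],yaw(st)[0],st['width'],st['ft_force'],st['ft_torque'])
E
```

```text
[ 535.12988788 -305.74034288   34.55973785] 1.5003756020792194 29.220249458307876 [ 0.04770797  0.32549848 -2.21051446] [-0.05514564 -0.07849707  0.02649738]
```

Call:
carry_out(
  rows=[
    {"dx": 0.0, "dy": 0.0, "dz": 0.001, "yaw": 0.0, "fingers": 1},
    {"dx": 0.0, "dy": 0.0, "dz": 0.0, "yaw": 0.0, "fingers": 0.2},
    {"dx": 0.0, "dy": 0.0, "dz": 0.0, "yaw": 0.0, "fingers": 0.1},
    {"dx": 0.0, "dy": 0.0, "dz": 0.0, "yaw": 0.0, "fingers": 0.1},
    {"dx": 0.0, "dy": 0.0, "dz": -0.01, "yaw": 0.0, "fingers": 0.05},
  ],
)

```text
time_s: 30.05
position: [535.0, -305.9, 44.0]
tool_rot: [-0.001, 0.732, 0.682, -0.0]
ft_force: [-0.5, 0.1, -0.4]
width: 43.1
```

Call:
carry_out(
  rows=[
    {"dx": 0.0, "dy": 0.0, "dz": -0.03, "yaw": 0.0, "fingers": 0},
    {"dx": 0.0, "dy": 0.0, "dz": -0.04, "yaw": 0.0, "fingers": -0.1},
    {"dx": 0.0, "dy": 0.0, "dz": -0.04, "yaw": 0.0, "fingers": -0.1},
    {"dx": 0.0, "dy": 0.0, "dz": -0.04, "yaw": 0.0, "fingers": -0.1},
    {"dx": 0.03, "dy": 0.0, "dz": -0.04, "yaw": 0.0, "fingers": -0.1},
  ],
)

```text
time_s: 30.47
position: [536.8, -285.8, 231.5]
tool_rot: [0.002, 0.734, 0.679, -0.0]
ft_force: [0.9, -1.8, -0.1]
width: 51.2
```

Call:
carry_out(
  rows=[
    {"dx": 0.03, "dy": 0.0, "dz": -0.04, "yaw": 0.0, "fingers": -0.1},
    {"dx": 0.01, "dy": 0.0, "dz": -0.02, "yaw": 0.0, "fingers": -0.1},
    {"dx": 0.0, "dy": 0.0, "dz": 0.0, "yaw": 0.0, "fingers": -0.1},
    {"dx": 0.0, "dy": 0.0, "dz": 0.0, "yaw": 0.0, "fingers": -0.1},
    {"dx": 0.0, "dy": 0.0, "dz": 0.0, "yaw": 0.0, "fingers": -0.1},
  ],
)

```text
time_s: 30.88
position: [539.2, -247.0, 281.2]
tool_rot: [0.0, 0.732, 0.681, -0.0]
ft_force: [-0.1, 0.1, 0.5]
width: 51.1
```

```bash
python3 - <<'E'
from h import *
st=grab('wrist','w10.png',(150,10,550,265),2);print(st['position'],yaw(st)[0],st['width'],st['ft_force'])
im=cv2.imread('pics/w10.png')
def q(p): return tuple(int(v) for v in (w2p('wrist',p,st)-[150,10])*2)
h=-1.84;n=np.array([637.5,-67.]);u=np.array([np.cos(h),np.sin(h)])
cv2.line(im,q([*(n+60*u),110]),q([*(n+230*u),23]),(0,0,255),1)
cv2.circle(im,q([566.5,-282.4,23]),6,(255,0,0),1)
top=cv2.imread('pics/raw_w10.png')
t=r.get_image('top')[:,:,::-1]
z=bright(cv2.resize(t[190:290,190:470],None,fx=800/280,fy=800/280,interpolation=cv2.INTER_CUBIC))
o=np.vstack([im[:380,:800],z[:220]])
cv2.imwrite('pics/fin.png',o);print(o.shape)
E
```

```text
[ 539.18228122 -247.02048302  281.23049945] 1.4991377485923978 51.11264736962008 [-0.13300377  0.14835059  0.47753599]
(600, 800, 3)
```

View pics/fin.png

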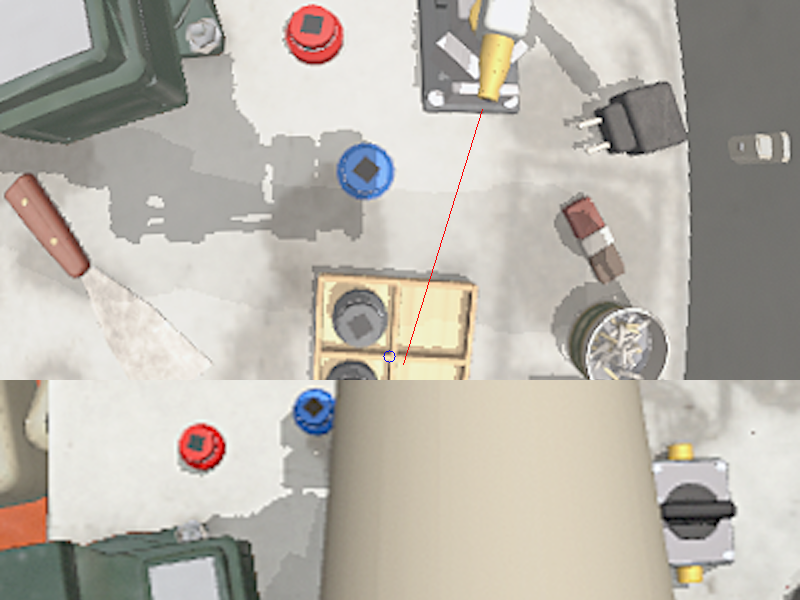

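Final view: socket 1 stands in its cell at (360,315), socket 2 at (350,372) is cut by the crop edge, spout line passes about 10 mm from the crate's middle, and the handle lies across the isolator along the hasp side. I check socket 2 numerically and hand in.

```bash
python3 - <<'E'
from h import *
st=r.read_state();g=cv2.imread('pics/raw_w10.png',0)
for c in((544,-252.5),(535.3,-305.5)):
    u,v=w2p('wrist',[*c,47],st).round().astype(int)
    ref=g[v-14:v+15,u-14:u+15]
    m=(ref<100).astype(np.uint8);ys,xs=np.nonzero(m)
    print((u,v),'dark frac',m.mean().round(2),'centroid world',p2w('wrist',u-14+xs.mean(),v-14+ys.mean(),40,st).round(1))
u,v=w2p('wrist',[544,-252.5,47],st).round().astype(int);T=g[v-11:v+12,u-11:u+12]
u2,v2=w2p('wrist',[535.3,-305.5,47],st).round().astype(int)
mm=cv2.matchTemplate(g[v2-25:v2+26,u2-25:u2+26],T,cv2.TM_CCOEFF_NORMED);_,s,_,l=cv2.minMaxLoc(mm)
print('match',round(s,2),p2w('wrist',u2-25+l[0]+11,v2-25+l[1]+11,47,st).round(1))
E
```

```text
(np.int64(328), np.int64(172)) dark frac 0.47 centroid world [ 544.3 -250.7   40. ]
(np.int64(324), np.int64(211)) dark frac 0.45 centroid world [ 535.8 -303.5   40. ]
match 0.59 [ 535.2 -299.7   47. ]
```

Both sockets show the same dark shape at the same height in their own cells. I'm handing in.

```bash
python3 -c "
from bench import r
print(r.close_job(), r.read_state()['time_s'])"
```

```text
the job is handed in; nothing more can be done
the job is handed in; nothing more can be done
```

The blow-off station is set up, and I handed the job in at about 31 s of the 210 s limit. The hand-in gives no verdict, so what follows rests on my own checks.

- **Isolator:** I swung the handle to off before touching the clamp. A close look put its hole about 1–1.5 mm off the hasp hole (limit 4 mm), and it still looked right in the last top view.
- **Clamp and nozzle:** I backed the screw off by about 1.8 rad, to roughly +1.1. I turned the loosened nozzle by its head, then tightened by about 1.85 rad, slightly past where it started. I could not read the jaw force directly. The nozzle looked upright afterwards.
- **Spout direction – checks disagree:** While I held the nozzle, its heading read −1.88 rad, against about −1.89 wanted. The pictures after tightening gave about −1.83, and a first rough pick of the tip gave −1.79. I take it as roughly 10–12 mm off the crate's middle (limit 25 mm). The −1.79 reading would put it at about 22 mm.
- **Sockets:** Only two dark sockets were on the bench; I left the red and blue look-alikes alone. Each dark socket went into its own cell. The first is clearly upright in the pictures. The second was cut off by the edge of my last picture, so I checked it by image numbers. Its dark area is where it should be, but the shape match with the first was weak (0.59).
- **Bystanders:** I didn't touch the scraper, brush or tape measure. The tape measure was out of view in the last pictures.

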